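# Hang the cleaned baskets up to drain

### The job

The ultrasonic cleaner is drained and its small wire baskets of parts are clean: lift the lid off by its knob and lay it flat on the worktop. Fold a hook of the draining stand right out for each basket and hang every basket in the tank on a hook of its own by the window in its handle, hanging straight. When all are hung, put the lid back on the cleaner, fully seated, and do not knock the other things about.

Things in the scene. Friction and masses are not known exactly. Their poses are not given: they have to be found in the camera images.
- cleaner: bench-top ultrasonic cleaner, drained, off; white housing 150 (its x) x 240 (its y) x 152 mm high, fixed to the worktop; origin at the centre of its underside, z up, control panel on its -x side. Open tank 118 (x) x 208 (y) mm inside, floor 30 mm above the worktop; walls 16 mm thick, flat on top. The worktop round x = 0.435, y = 0 is kept free for the lid.
- cleaner_rim (a point): centre of the tank's mouth, in the plane of the rim, 152 mm above the worktop; axes as the cleaner's. The lid's lip (110 x 200 mm outside, 7 mm deep) goes inside the tank with 4 mm play all round and its plate rests on the rim; seated, lid_knob is 27 mm above this point.
- lid_knob (a point): loose steel lid, 134 (its x) x 224 (y) mm, 0.35 kg, on the tank at the start. The point is in the middle of its black knob's shaft: 26 mm diameter, plate top 23 mm below the point, mushroom head (36 mm across) from 15 to 25 mm above it. The lip's lower edge is 34 mm below the point: laid on the worktop it is at z = 0.034. Seated either way round, its x is along the cleaner's x. z up.
- stand: white draining stand fixed to the worktop: drip tray 150 (x) x 270 (y) x 18 mm high, at its back (+x) an upright board 12 mm thick, face 58 mm in +x from the origin, top edge at z = 0.238; on the face are three steel folding hooks, 80 mm apart. Origin on the worktop under the middle hook's seat; -x is the front, towards which the hooks fold out; z up.
- hook_1 (a joint): angle of folding hook 1 (on the stand's +y side): near 0 folded up flat on the board, 1.571 (its stop) folded right down, level, pointing to the stand's -x. Stiff hinge (0.06 N m), stays where it is left. Its arm is a strap 12 mm wide (along the stand's y), 8 mm thick, reaching 88 mm from the hinge; the end 8 mm turn up, 12 mm above the arm when out.
- hook_1_hinge (a point): point on the axis of hook 1 (axis along the stand's y), 10 mm in front of the board, 180 mm above the worktop; axes as the stand's
- hook_1_tab (a point): centre of the strap of hook 1, 78 mm from the hinge: folded up, this end stands above the board's top edge and can be pinched from above across its 12 mm width (along the stand's y) and swung down round the hinge. Moves with the hook.
- hook_1_seat (a point): point on the upper face of hook 1, 48 mm from the hinge, where a basket shall hang; 184 mm above the worktop when the hook is out. Moves with the hook: z axis along the arm to the tip, x axis up when the hook is out.
- hook_2 (a joint): angle of folding hook 2 (in the middle): near 0 folded up flat on the board, 1.571 (its stop) folded right down, level, pointing to the stand's -x. Stiff hinge (0.06 N m), stays where it is left. Its arm is a strap 12 mm wide (along the stand's y), 8 mm thick, reaching 88 mm from the hinge; the end 8 mm turn up, 12 mm above the arm when out.
- hook_2_hinge (a point): point on the axis of hook 2 (axis along the stand's y), 10 mm in front of the board, 180 mm above the worktop; axes as the stand's
- hook_2_tab (a point): centre of the strap of hook 2, 78 mm from the hinge: folded up, this end stands above the board's top edge and can be pinched from above across its 12 mm width (along the stand's y) and swung down round the hinge. Moves with the hook.
- hook_2_seat (a point): point on the upper face of hook 2, 48 mm from the hinge, where a basket shall hang; 184 mm above the worktop when the hook is out. Moves with the hook: z axis along the arm to the tip, x axis up when the hook is out.
- hook_3 (a joint): angle of folding hook 3 (on the stand's -y side): near 0 folded up flat on the board, 1.571 (its stop) folded right down, level, pointing to the stand's -x. Stiff hinge (0.06 N m), stays where it is left. Its arm is a strap 12 mm wide (along the stand's y), 8 mm thick, reaching 88 mm from the hinge; the end 8 mm turn up, 12 mm above the arm when out.
- hook_3_hinge (a point): point on the axis of hook 3 (axis along the stand's y), 10 mm in front of the board, 180 mm above the worktop; axes as the stand's
- hook_3_tab (a point): centre of the strap of hook 3, 78 mm from the hinge: folded up, this end stands above the board's top edge and can be pinched from above across its 12 mm width (along the stand's y) and swung down round the hinge. Moves with the hook.
- hook_3_seat (a point): point on the upper face of hook 3, 48 mm from the hinge, where a basket shall hang; 184 mm above the worktop when the hook is out. Moves with the hook: z axis along the arm to the tip, x axis up when the hook is out.
- basket_1_eye (a point): wire basket 1, 0.22 kg, 64 (its x) x 52 (y) x 40 mm, on the tank floor. Upright handle across it (y-z plane): 2 legs and a blue tab 52 wide (y), 6 thick (x), top 118 mm above the underside, with a 14 mm lip. Its lower edge is a shallow inverted V; the point is the apex, 80 mm above the underside. The window below (46 wide, 40 high) takes a hook along x, from either side. Pinch the tab 20 mm above the point.
- basket_2_eye (a point): wire basket 2, 0.22 kg, 64 (its x) x 52 (y) x 40 mm, on the tank floor. Upright handle across it (y-z plane): 2 legs and a blue tab 52 wide (y), 6 thick (x), top 118 mm above the underside, with a 14 mm lip. Its lower edge is a shallow inverted V; the point is the apex, 80 mm above the underside. The window below (46 wide, 40 high) takes a hook along x, from either side. Pinch the tab 20 mm above the point.
- basket_3_eye (a point): wire basket 3, 0.22 kg, 64 (its x) x 52 (y) x 40 mm, on the tank floor. Upright handle across it (y-z plane): 2 legs and a blue tab 52 wide (y), 6 thick (x), top 118 mm above the underside, with a 14 mm lip. Its lower edge is a shallow inverted V; the point is the apex, 80 mm above the underside. The window below (46 wide, 40 high) takes a hook along x, from either side. Pinch the tab 20 mm above the point.
- beaker: bystander: clear glass beaker, 53 mm across, 66 high; origin at the centre of its underside
- ethanol_bottle: bystander: white reagent bottle with blue cap, 60 mm across, 145 high; origin at the centre of its underside
- blue_rack: bystander: blue tube rack with tubes, 60x94x48; origin at the centre of its underside

How it is judged:
By the outcome, as a careful person would: the job done as asked, in the order asked, and still so for the second after the job is handed in, with the robot touching nothing.
Of basket_1, basket_2, basket_3 only 2 to 3 are there at a start; the rules pass over those that are not, and their reading is None.
At some moment in a run one of lid may be knocked a few centimetres aside while the robot is not near it.
Once in a run the grip may slacken for a moment while it holds something.
It also fails if it takes over 210 s, if anything falls off the work surface, if the arm or the gripper's body presses on something with over 40 N, if the wrist force passes 120 N, or if a joint passes its speed limit or range.

### The arm

A 7-joint arm with a two-finger parallel gripper is mounted at the origin on a cart in front of the work surface, level with it; the furniture and walls round the work are solid. World frame = base frame: x ahead of the robot, y to its left, z up, the work surface at z = 0. Lengths are in mm, angles in rad, forces in N, time in s.
With the tool pointing down it reaches from about 350 to 900 mm from the base axis. Payload 19.9 kg.
Tool frame: the origin (TCP) lies between the finger pads; the fingertips stand 25 mm ahead of it and the grasp point (between the pads) lies 6 mm ahead of it; z points along the fingers, y is the line along which they close (so a half turn about z gives the same grasp; the last joint's range is limited). The gripper opens to 85 mm and grips with 20 to 120 N. Pads are 22 mm wide; open, the fingers measure 114 mm over their backs; the gripper's body (76 mm by 85 mm) begins 54 mm behind the grasp point. The pads swing forward as they close: fully open they stand 13 mm farther back than shut.
Start: joints at [-1.292, 0.417, -0.01, 1.614, 0.005, 1.111, -0.053], TCP at [197.067, 593.101, 256.26] pointing down, gripper open.
Joint ranges: [-2.81, 2.81], [-0.39, 2.02], [-1.27, 1.25], [0.06, 2.57], [-1.19, 4.33], [0.19, 2], [-2.82, 2.82]. Speed limits (rad/s): [1.89, 1.89, 2.39, 2.39, 3.01, 3.01, 3.01].

### API

Orientations are given as a unit quaternion [w, x, y, z].
In Python, from bench import r, cams, finder gives the robot as it stands.
- The arm moves only by the tool apply_moves, never from a script. Its argument "steps" is a list of rows, each a list of 4 numbers: the shift along the tool's x, y, z in cm, then the turn about the tool's z in rad. A call has exactly 5 rows; each row shifts and turns the commanded pose from where the row before left it, along the tool's axes as they then stand; what a row does not reach is not made up. A row lasts 1/12 s, in which the tool goes at most 41.7 mm and 7.16 degrees, less where a joint would pass 70% of its speed; a pose out of reach is approached as far as the arm can. A call is refused whole if a number of a shift passes 4.17 or a number of a turn 0.125, either way. A call with a gripper value outside its range is refused whole. "grip" is the closure, from -1 (fully open) to 1 (shut), so that 0 is half open, set as the call begins (left out, the last holds). The fingers move at their own pace and stop on an object; "squeeze" is the grip in N (left out, the last holds). Time passes only in rows, so rows that do not move let the fingers close, or fill a call up. It gives the time, the measured TCP pose, the force, the opening and the grip force at its end, in the units of the state.
- r.observe(): the state, without advancing time (a new reading comes with each control period).
- cams.camera(name): name is "scene" or "top" or "wrist"; returns the picture (400x640x3 uint8, red, green, blue); there is no depth.
- cams.camera_info(name): a dict with "mtx" (3x3 intrinsics, pixels), "k1" (the pictures are not rectified: a ray, as slopes to the right and down, at radius r is drawn at 1 + k1 r^2 times it, then the intrinsics apply), "xyz" and "rotation" of the camera in the world; the wrist camera has in their place "T_tool_cam" (4x4, takes a point from camera to tool coordinates, whose origin is the TCP and whose axes are the flange's). Camera axes: x right, y up, looking along -z (the intrinsics and any distortion apply to the point x, -y, -z); pixel columns grow to the right and rows downward; lengths in mm; the calibration is good to about 2 mm. A picture is of the moment at which its call begins: read the wrist's pose just before it. camera_info takes no time and is no camera call.
- r.hand_in(): hands the job in; it is judged then, once.
Trained networks look in the newest picture that a camera, given by its name, has taken for a name from the list of things; names that differ only in an ending like _2 or _b are one class to them, and where a whole thing is asked for, a point or a joint stands for the part that bears it (a point fixed in the world has none). Each returns a list of dicts, best first, with "p" (0 to 1); they miss things now and then, are a little off and sometimes report something else, mostly with a low value. They report only what shows in the picture. A call takes as long as a camera call.
- finder.trace(thing, camera): "region" (400x640 bool, what is visible of it) and "extent" ([left, top, right, bottom] in pixels, round what is visible of it).
- finder.pinpoint(thing, camera): "position" ([column, row] in pixels: a listed point, or the origin of a listed thing).
The state is a dict: "time": time; "joint_pos": joint angles; "qd": joint speeds; "tau": joint torques, N m; "tool_pos": TCP position; "tool_rot": TCP orientation; "wrist_force": force on the tool from outside, world axes, zero at the start; "moment": the same for the moment, N m; "grip_width": finger opening in mm; "grip_force": force on a finger pad.
Only numpy, scipy, OpenCV 4.12 (cv2) and the standard library are available. Lean on these libraries where they do the work, as an engineer would, in place of code of your own. Each camera call takes 0.05 s, during which the arm holds its last target. There are 200 camera calls.

## Working session

There is one attempt and no reset: what is moved stays moved. The work goes in short steps, Python scripts to look and compute and a tool call to move; the robot and the scene stay as the last step left them, time stands still between calls to the robot, and variables do not carry over. Pictures are saved under pics/ and viewed, at most 14 in all, crops included, and the job is handed in when it is done.

Besides the shell and the picture viewer there is one more tool, called after "Request:" by a JSON object that holds its "method" and its "body", one argument or row to a line. apply_moves: Moves the arm, as the interface text tells. Its arguments: {"type":"object","properties":{"steps":{"type":"array"},"grip":{"type":"number"},"squeeze":{"type":"number"}},"required":["steps"]}

```bash
ls; mkdir -p pics; cat > h.py <<'E'
import numpy as np, cv2
from bench import r, cams, finder
from scipy.spatial.transform import Rotation as R
def q2R(q): return R.from_quat([q[1],q[2],q[3],q[0]]).as_matrix()
def pose(name):
    i=cams.camera_info(name)
    if 'T_tool_cam' in i:
        s=r.observe(); T=np.array(i['T_tool_cam']); Rt=q2R(s['tool_rot'])
        return i, Rt@T[:3,3]+np.array(s['tool_pos']), Rt@T[:3,:3]
    Rc=np.array(i['rotation'])
    if Rc.shape!=(3,3): Rc=q2R(Rc)
    return i,np.array(i['xyz']),Rc
def ray(P,px):
    i,o,Rc=P; M=np.array(i['mtx'])
    d=np.array([(px[0]-M[0,2])/M[0,0],(px[1]-M[1,2])/M[1,1]]); u=d.copy()
    for _ in range(20): u=d/(1+i['k1']*(u@u))
    v=Rc@np.array([u[0],-u[1],-1]); return o,v/np.linalg.norm(v)
def atz(P,px,z):
    o,v=ray(P,px); return o+v*(z-o[2])/v[2]
def proj(P,X):
    i,o,Rc=P; c=Rc.T@(np.array(X)-o); u=np.array([c[0],-c[1]])/-c[2]; u=u*(1+i['k1']*(u@u)); M=np.array(i['mtx'])
    return np.array([M[0,0]*u[0]+M[0,2],M[1,1]*u[1]+M[1,2]])
def tri(obs):
    A=np.zeros((3,3));b=np.zeros(3)
    for P,px in obs:
        o,v=ray(P,px);N=np.eye(3)-np.outer(v,v);A+=N;b+=N@o
    return np.linalg.solve(A,b)
def shot(name,save=None):
    P=pose(name); im=cams.camera(name)
    if save: cv2.imwrite('pics/'+save,im[:,:,::-1])
    return P,im
E
python3 - <<'E'
from h import *
print(r.observe())
for n in ['scene','top','wrist']:
    P,im=shot(n,n+'0.png'); print(n,P[1],P[2].tolist(),P[0]['mtx'],P[0]['k1'])
print(cams.camera_info('wrist')['T_tool_cam'])
Ps={n:pose(n) for n in ['scene','top']}
for t in ['cleaner_rim','lid_knob','stand','hook_1_tab','hook_1_hinge','hook_1_seat','basket_1_eye','beaker','ethanol_bottle','blue_rack']:
    for n in Ps:
        print(t,n,[(np.round(d['position']).tolist(),round(d['p'],2)) for d in finder.pinpoint(t,n)])
E
```

```text
pics
{'time': 0.0, 'joint_pos': array([-1.2914838 ,  0.41799724, -0.01031038,  1.61416075,  0.00468965,
        1.11068571, -0.05299624]), 'qd': array([-1.00406456e-03,  1.09873138e-03,  1.97749888e-03, -1.70993805e-03,
        7.67053835e-04, -3.30676404e-05,  9.09374926e-04]), 'tau': array([-7.16256545e-04, -8.64458656e+01,  6.78714830e-01, -4.34904742e+01,
        1.91004365e-02,  7.16418726e-03, -1.33965312e-05]), 'tool_pos': array([196.98981994, 592.81922109, 255.6513258 ]), 'tool_rot': array([-5.87368089e-05,  1.59712283e-01,  9.87163416e-01, -6.10712954e-04]), 'wrist_force': array([-0.02506576,  0.07908387,  0.20628185]), 'moment': array([-0.00143516, -0.02926023,  0.03249514]), 'grip_force': 0.0, 'grip_width': 85.631935256508}
scene [-374.11871852 -819.60332402  924.41103459] [[0.6367092759519399, 0.427591398056123, -0.6416906530604655], [-0.7707481425911549, 0.3276270562911113, -0.546450192312443], [-0.023422181987193702, 0.8425117852555128, 0.5381684616330908]] [[443.75233098   0.         317.86686148]
 [  0.         443.75233098 208.91021759]
 [  0.           0.           
[... 1302 characters left out ...]
0], 0.91)]
stand top [([262.0, 188.0], 0.61)]
hook_1_tab scene [([411.0, 307.0], 0.59), ([268.0, 145.0], 0.42), ([306.0, 165.0], 0.17)]
hook_1_tab top [([230.0, 162.0], 0.5)]
hook_1_hinge scene [([274.0, 166.0], 0.65)]
hook_1_hinge top [([236.0, 164.0], 0.85), ([256.0, 160.0], 0.6)]
hook_1_seat scene [([277.0, 166.0], 0.67), ([272.0, 151.0], 0.64)]
hook_1_seat top [([398.0, 237.0], 0.74)]
basket_1_eye scene []
basket_1_eye top []
beaker scene [([221.0, 225.0], 0.7), ([374.0, 204.0], 0.66)]
beaker top [([219.0, 233.0], 0.75)]
ethanol_bottle scene [([409.0, 303.0], 0.96)]
ethanol_bottle top [([430.0, 220.0], 0.85)]
blue_rack scene [([357.0, 305.0], 0.73)]
blue_rack top [([396.0, 238.0], 0.81)]
```

```bash
python3 -c "
import cv2,numpy as np
a=cv2.imread('pics/scene0.png');b=cv2.imread('pics/top0.png')
v=np.vstack([a,b]);cv2.imwrite('pics/both0.png',cv2.resize(v,(480,600)))"
```

```text
(no output)
```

View pics/scene0.png

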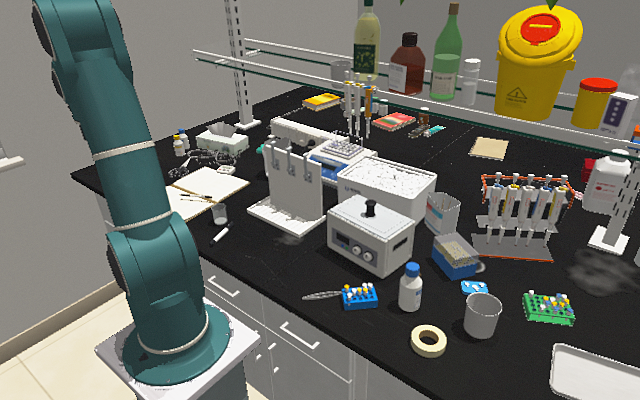

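View pics/top0.png

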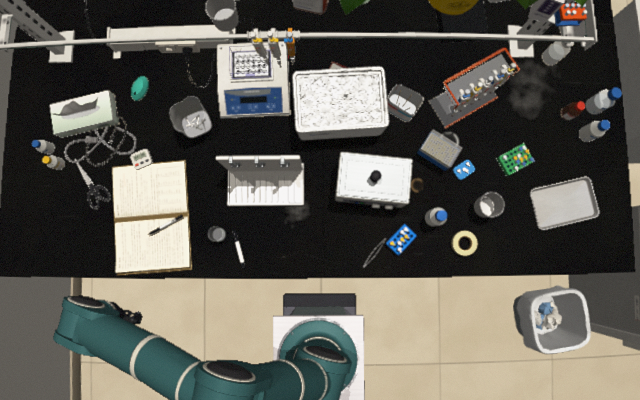

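```bash
python3 - <<'E'
from h import *
S=pose('scene');T=pose('top')
print('435,0',proj(T,[435,0,0]))
for n,P,z in [('top',T,0),('scene',S,0)]:
    for t in ['beaker','ethanol_bottle','blue_rack','stand']:
        for d in finder.pinpoint(t,n)[:1]: print(n,t,np.round(atz(P,d['position'],z)))
print('knob',np.round(atz(T,(374,176),179)),np.round(atz(S,(370,207),179)),np.round(tri([(T,(374,176)),(S,(370,207))])))
print('hingeT',np.round(atz(T,(236,164),180)),np.round(atz(T,(256,160),180)))
print('seatT',np.round(tri([(S,(274,166)),(T,(236,164))])))
for t in ['lid_knob','stand','cleaner']:
    for d in finder.trace(t,'top')[:2]:
        m=d['region'].astype(np.uint8); c,_=cv2.findContours(m,0,2); c=max(c,key=cv2.contourArea)
        b=cv2.boxPoints(cv2.minAreaRect(c)); 
        z=156 if t!='stand' else 18
        W=np.array([atz(T,p,z)[:2] for p in b]); e=np.diff(np.vstack([W,W[:1]]),axis=0)
        print(t,d['p'],d['extent'],b.round().tolist(),W.round().tolist(),W.mean(0),np.hypot(*e.T).round(),np.degrees(np.arctan2(e[:,1],e[:,0])).round(1))
E
```

```text
435,0 [316.91276105 234.71506035]
top beaker [442. 350.   0.]
top ethanol_bottle [ 486. -403.    0.]
top blue_rack [ 420. -280.    0.]
top stand [604. 195.   0.]
scene beaker [426. 334.   0.]
scene ethanol_bottle [ 499. -411.    0.]
scene blue_rack [ 400. -298.    0.]
scene stand [606. 180.   0.]
knob [ 617. -187.  179.] [ 622. -185.  179.] [ 617. -188.  183.]
hingeT [659. 259. 180.] [672. 194. 180.]
seatT [658. 264. 170.]
stand 0.9 [217.0, 159.3, 304.6, 205.9] [[216.0, 156.0], [303.0, 156.0], [303.0, 205.0], [216.0, 205.0]] [[718.0, 360.0], [715.0, 48.0], [539.0, 48.0], [541.0, 357.0]] [628.46958093 203.32670941] [312. 176. 309. 177.] [-90.5 179.8  89.6   1. ]
cleaner 0.91 [336.3, 154.4, 410.7, 208.5] [[318.0, 186.0], [342.0, 153.0], [407.0, 201.0], [384.0, 234.0]] [[590.0, -7.0], [696.0, -86.0], [536.0, -298.0], [431.0, -218.0]] [ 563.42697675 -152.06611413] [132. 266. 131. 264.] [ -36.4 -127.1  142.6   53.1]
```

```bash
python3 -c "
import cv2,numpy as np
b=cv2.imread('pics/top0.png')[120:280,190:470];a=cv2.imread('pics/scene0.png')[120:320,230:450]
cv2.imwrite('pics/c0.png',np.vstack([cv2.resize(b,(520,297),interpolation=2),cv2.resize(a,(520,300),interpolation=2)[:,:]]))"
```

```text
(no output)
```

View pics/c0.png

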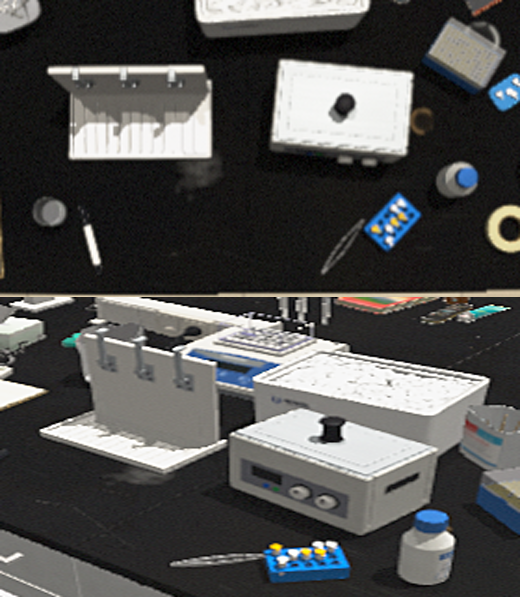

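Request:
{"method": "apply_moves", "body": {
  "steps": [
    [0, 0, -3, -0.107],
    [0, 0, -3, -0.107],
    [0, 0, -3, -0.107],
    [-1.5, -3, -3, 0],
    [-2, -3, -2, 0]
  ],
  "grip": -1
}}

```text
time: 2.12
tool_pos: [229.5, 535.9, 396.1]
tool_rot: [-0.0, -0.002, 1.0, 0.001]
wrist_force: [1.4, 0.7, 0.0]
grip_width: 85.3
grip_force: 0.0
```

Request:
{"method": "apply_moves", "body": {
  "steps": [
    [-2.5, -3, 0, 0],
    [-2.5, -3, 0, 0],
    [-2.5, -3, 0, 0],
    [-2.5, -3, 0, 0],
    [-2.5, -3, 0, 0]
  ]
}}

```text
time: 2.53
tool_pos: [356.8, 383.6, 394.3]
tool_rot: [0.0, -0.0, 1.0, 0.0]
wrist_force: [0.0, 0.7, 0.1]
grip_width: 85.5
grip_force: 0.0
```

Request:
{"method": "apply_moves", "body": {
  "steps": [
    [-2.5, -3.3, 0, 0],
    [-2.5, -3.3, 0, 0],
    [-2.5, -3.3, 0, 0],
    [-2.5, -3.3, 0, 0],
    [-2.5, -3.3, 0, 0]
  ]
}}

```text
time: 2.95
tool_pos: [481.8, 218.5, 394.4]
tool_rot: [0.0, -0.0, 1.0, 0.0]
wrist_force: [-0.0, 0.9, 1.4]
grip_width: 85.3
grip_force: 0.0
```

Request:
{"method": "apply_moves", "body": {
  "steps": [
    [0, -3, 0, 0],
    [0, 0, 0, 0],
    [0, 0, 0, 0],
    [0, 0, 0, 0],
    [0, 0, 0, 0]
  ]
}}

```text
time: 3.37
tool_pos: [480.7, 191.6, 394.1]
tool_rot: [-0.0, -0.001, 1.0, 0.0]
wrist_force: [-0.1, 0.3, 0.1]
grip_width: 85.3
grip_force: 0.0
```

```bash
cat > stand.py <<'E'
from h import *
import sys
P,im=shot('wrist',sys.argv[1])
for t,z in [('hook_1_tab',258),('hook_1_hinge',180),('hook_1_seat',228),('stand',0)]:
    for d in finder.pinpoint(t,'wrist'): print(t,np.round(d['position'],1),round(d['p'],2),np.round(atz(P,d['position'],z),1))
E
python3 stand.py w1.png
```

```text
hook_1_tab [392.9 357.4] 0.89 [650.4 264.8 258. ]
hook_1_hinge [381.1 312. ] 0.72 [654.3 266.5 180. ]
hook_1_seat [386.6 340.7] 0.58 [656.  264.5 228. ]
hook_1_seat [314.4 221.5] 0.31 [513.3 185.2 228. ]
hook_1_seat [393.5 356.4] 0.3 [678.7 274.1 228. ]
stand [314.8 220.6] 0.75 [603.9 180.8   0. ]
```

View pics/w1.png

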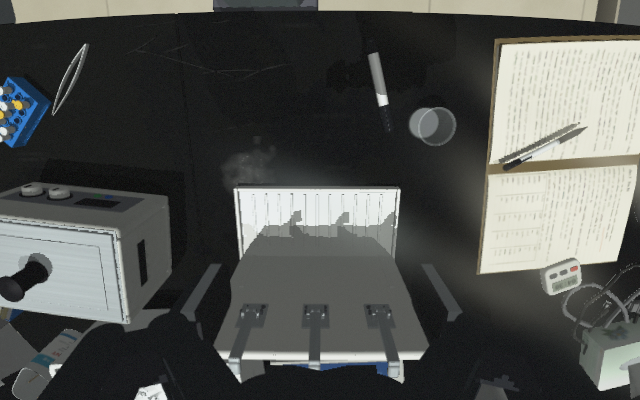

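```bash
python3 - <<'E'
from h import *
P=pose('wrist')
for n,px,z in [('trayL',(238,187),18),('trayR',(400,188),18),('btopL',(221,350),238),('btopR',(425,361),238),('h2',(315,312),180),('h3',(250,312),180),('h1',(381,312),180),('t1',(393,357),258),('t2',(315,357),258),('t3',(243,357),258)]:
    print(n,np.round(atz(P,px,z),1))
im=cv2.imread('pics/w1.png'); cv2.imwrite('pics/w1c.png',cv2.resize(im[280:400,200:450],(800,384),interpolation=cv2.INTER_CUBIC))
E
```

```text
trayL [539.1  57.4  18. ]
trayR [540.6 317.5  18. ]
btopL [660.9  81.8 238. ]
btopR [676.4 306.2 238. ]
h2 [654.2 183.4 180. ]
h3 [654.8 102.2 180. ]
h1 [654.5 265.6 180. ]
t1 [650.  264.1 258. ]
t2 [649.5 184.8 258. ]
t3 [650.4 111.4 258. ]
```

View pics/w1c.png

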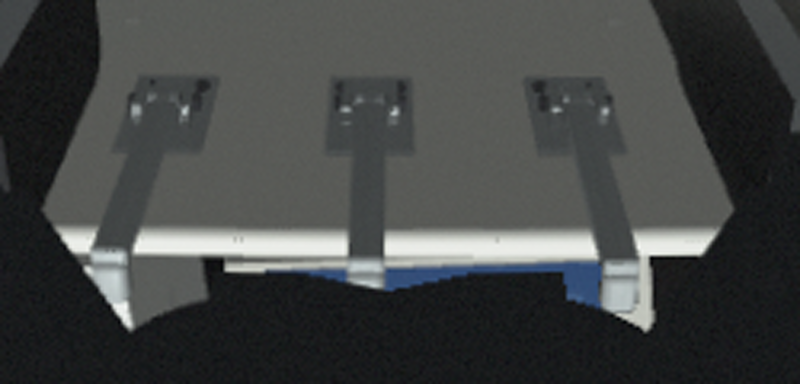

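Request:
{"method": "apply_moves", "body": {
  "steps": [
    [-0.8, -3.8, 0.4, 0],
    [-0.8, -3.8, 0.4, 0],
    [-0.8, -3.8, 0.4, 0],
    [-0.8, -3.8, 0.4, 0],
    [-0.8, -3.8, 0.4, 0]
  ]
}}

```text
time: 4.03
tool_pos: [521.1, -1.2, 374.1]
tool_rot: [0.0, -0.0, 1.0, 0.0]
wrist_force: [1.2, 1.4, -0.7]
grip_width: 85.5
grip_force: 0.0
```

Request:
{"method": "apply_moves", "body": {
  "steps": [
    [-0.8, -3.8, 0.4, 0],
    [-0.8, -3.8, 0.4, 0],
    [-0.8, -3.8, 0.4, 0],
    [-0.8, -3.8, 0.4, 0],
    [-0.8, -3.8, 0.4, 0.087]
  ]
}}

```text
time: 4.45
tool_pos: [561.3, -191.2, 354.0]
tool_rot: [0.0, 0.042, 0.999, -0.0]
wrist_force: [0.9, 0.9, 0.7]
grip_width: 85.4
grip_force: 0.0
```

Request:
{"method": "apply_moves", "body": {
  "steps": [
    [0, 0, 0, 0],
    [0, 0, 0, 0],
    [0, 0, 0, 0],
    [0, 0, 0, 0],
    [0, 0, 0, 0]
  ]
}}

```text
time: 4.87
tool_pos: [561.3, -188.3, 354.3]
tool_rot: [0.0, 0.042, 0.999, 0.0]
wrist_force: [0.5, 0.1, 0.0]
grip_width: 85.5
grip_force: 0.0
```

```bash
cat > lid.py <<'E'
from h import *
import sys
P,im=shot('wrist',sys.argv[1]); zk=float(sys.argv[2]); s=r.observe(); print(s['tool_pos'].round(1),s['joint_pos'].round(2))
for t,z in [('lid_knob',zk),('cleaner_rim',152)]:
    for d in finder.pinpoint(t,'wrist'): print(t,np.round(d['position'],1),round(d['p'],2),np.round(atz(P,d['position'],z),1))
for d in finder.trace('lid_knob','wrist')[:2]:
    m=d['region'].astype(np.uint8); c,_=cv2.findContours(m,0,2); c=max(c,key=cv2.contourArea)
    W=np.array([atz(P,p[0],zk-23)[:2] for p in c]).astype(np.float32)
    rc=cv2.minAreaRect(W); print('lid',d['p'],d['extent'],rc)
E
python3 lid.py w2.png 179
```

```text
[ 561.3 -188.4  354.4] [-0.16  0.31  0.55  1.59 -0.17  1.29  1.91]
lid_knob [323.3 236.8] 0.88 [ 614.3 -190.5  179. ]
lid 0.91 [215.1, 164.9, 436.3, 284.7] ((615.3790893554688, -189.0799560546875), (224.51722717285156, 136.77040100097656), 84.46463012695312)
lid 0.62 [85.1, 98.5, 178.8, 147.6] ((488.7119140625, -368.02447509765625), (101.183837890625, 47.699676513671875), 85.242431640625)
```

View pics/w2.png

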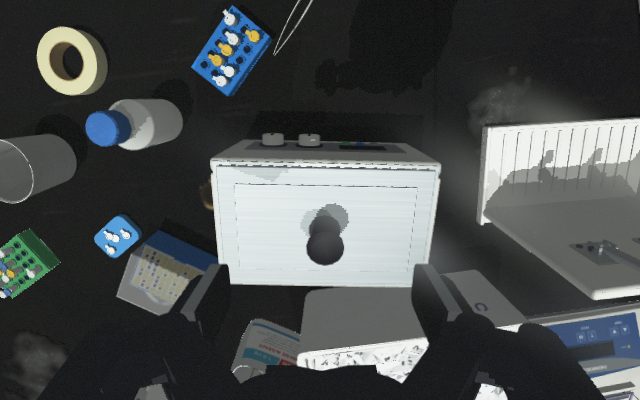

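Request:
{"method": "apply_moves", "body": {
  "steps": [
    [-1.8, 0.12, 2, 0.012],
    [-1.8, 0.12, 2, 0],
    [-1.8, 0.11, 2, 0],
    [0, 0, 2, 0],
    [0, 0, 2, 0]
  ]
}}

```text
time: 5.48
tool_pos: [615.8, -190.8, 252.7]
tool_rot: [-0.0, 0.049, 0.999, -0.0]
wrist_force: [0.2, 0.1, 0.4]
grip_width: 85.4
grip_force: 0.0
```

Request:
{"method": "apply_moves", "body": {
  "steps": [
    [0, 0, 2, 0],
    [0, 0, 2, 0],
    [0, 0, 1.7, 0],
    [0, 0, 1, 0],
    [0, 0, 0, 0]
  ]
}}

```text
time: 5.9
tool_pos: [614.5, -190.7, 185.2]
tool_rot: [-0.001, 0.049, 0.999, 0.0]
wrist_force: [0.2, 0.3, -0.4]
grip_width: 85.6
grip_force: 0.0
```

Request:
{"method": "apply_moves", "body": {
  "steps": [
    [0, 0, 0, 0],
    [0, 0, 0, 0],
    [0, 0, 0, 0],
    [0, 0, 0, 0],
    [0, 0, 0, 0]
  ],
  "grip": 1,
  "squeeze": 50
}}

```text
time: 6.32
tool_pos: [615.6, -191.2, 188.3]
tool_rot: [0.001, 0.049, 0.999, 0.0]
wrist_force: [-2.0, 1.2, 7.9]
grip_width: 33.2
grip_force: 48.7
```

Request:
{"method": "apply_moves", "body": {
  "steps": [
    [0, 0, 0, 0],
    [0, 0, 0, 0],
    [0, 0, 0, 0],
    [0, 0, 0, 0],
    [0, 0, 0, 0]
  ]
}}

```text
time: 6.73
tool_pos: [615.6, -191.2, 188.3]
tool_rot: [0.001, 0.049, 0.999, 0.0]
wrist_force: [-2.2, 2.1, 8.6]
grip_width: 33.2
grip_force: 48.7
```

Request:
{"method": "apply_moves", "body": {
  "steps": [
    [0, 0, 0, 0],
    [0, 0, 0, 0],
    [0, 0, 0, 0],
    [0, 0, 0.3, 0],
    [0, 0, 0.2, 0]
  ],
  "grip": -0.3
}}

```text
time: 7.15
tool_pos: [615.2, -191.2, 181.8]
tool_rot: [-0.0, 0.049, 0.999, -0.0]
wrist_force: [0.2, 0.1, 0.2]
grip_width: 55.6
grip_force: 0.0
```

Request:
{"method": "apply_moves", "body": {
  "steps": [
    [0, 0, 0, 0],
    [0, 0, 0, 0],
    [0, 0, 0, 0],
    [0, 0, 0, 0],
    [0, 0, 0, 0]
  ],
  "grip": 1
}}

```text
time: 7.57
tool_pos: [615.1, -191.2, 182.1]
tool_rot: [-0.0, 0.049, 0.999, 0.0]
wrist_force: [-1.5, 1.6, -0.2]
grip_width: 30.0
grip_force: 49.2
```

Request:
{"method": "apply_moves", "body": {
  "steps": [
    [0, 0, 0, 0],
    [0, 0, 0, 0],
    [0, 0, 0, 0],
    [0, 0, 0, 0],
    [0, 0, 0, 0]
  ]
}}

```text
time: 7.98
tool_pos: [615.2, -191.2, 182.1]
tool_rot: [-0.0, 0.049, 0.999, -0.0]
wrist_force: [-1.1, 1.2, -0.2]
grip_width: 30.2
grip_force: 49.2
```

Request:
{"method": "apply_moves", "body": {
  "steps": [
    [0, 0, -0.5, 0],
    [0, 0, -1, 0],
    [0, 0, -1.5, 0],
    [0, 0, -2, 0],
    [0, 0, -2, 0]
  ]
}}

```text
time: 8.4
tool_pos: [615.1, -191.3, 253.6]
tool_rot: [-0.0, 0.049, 0.999, -0.0]
wrist_force: [-0.2, -0.4, -3.4]
grip_width: 30.3
grip_force: 49.6
```

```bash
python3 -c "
from h import *
shot('scene','s1.png');a=cv2.imread('pics/s1.png')[130:300,240:480];b=shot('wrist')[1][:,:,::-1]
cv2.imwrite('pics/s1c.png',np.vstack([cv2.resize(a,(480,340)),b[180:360,80:560]]))"
```

```text
(no output)
```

View pics/s1c.png

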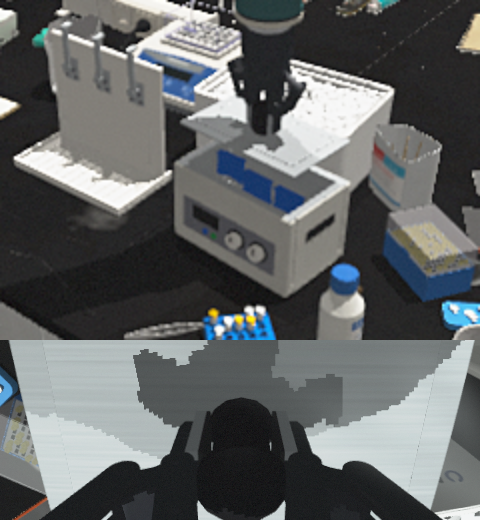

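Request:
{"method": "apply_moves", "body": {
  "steps": [
    [1, 0.8, 0, 0],
    [2, 1.7, 0, 0],
    [2.5, 2.2, 0, 0],
    [2.5, 2.2, 0, 0],
    [2.5, 2.2, 0, 0]
  ]
}}

```text
time: 8.92
tool_pos: [518.3, -89.5, 251.7]
tool_rot: [-0.0, 0.049, 0.999, -0.0]
wrist_force: [0.8, -0.2, -4.3]
grip_width: 30.5
grip_force: 49.8
```

Request:
{"method": "apply_moves", "body": {
  "steps": [
    [2.5, 2.2, 0, 0],
    [2.5, 2.2, 0, 0],
    [2.2, 2, 0, 0],
    [1.5, 1.2, 0, 0],
    [0.6, 0.5, 0, -0.098]
  ]
}}

```text
time: 9.33
tool_pos: [433.2, 1.4, 252.0]
tool_rot: [-0.0, 0.001, 1.0, 0.0]
wrist_force: [1.5, 0.4, -2.8]
grip_width: 30.2
grip_force: 49.8
```

Request:
{"method": "apply_moves", "body": {
  "steps": [
    [0, 0, 1, 0],
    [0, 0, 2, 0],
    [0, 0, 3, 0],
    [0, 0, 3, 0],
    [0, 0, 3, 0]
  ]
}}

```text
time: 9.75
tool_pos: [435.3, -1.4, 130.4]
tool_rot: [0.0, 0.002, 1.0, -0.0]
wrist_force: [1.6, 0.9, -4.2]
grip_width: 30.4
grip_force: 49.8
```

Request:
{"method": "apply_moves", "body": {
  "steps": [
    [0, 0, 3, 0],
    [0, 0, 2.5, 0],
    [0, 0, 1.5, 0],
    [0, 0, 1, 0],
    [0, 0, 0, 0]
  ]
}}

```text
time: 10.17
tool_pos: [434.4, -1.4, 50.2]
tool_rot: [-0.001, 0.002, 1.0, -0.001]
wrist_force: [-0.9, -0.4, -2.6]
grip_width: 30.1
grip_force: 49.9
```

Request:
{"method": "apply_moves", "body": {
  "steps": [
    [0, 0, 0.6, 0],
    [0, 0, 0.4, 0],
    [0, 0, 0.2, 0],
    [0, 0, 0, 0],
    [0, 0, 0, 0]
  ]
}}

```text
time: 10.58
tool_pos: [435.4, -0.5, 40.5]
tool_rot: [0.0, 0.0, 1.0, 0.0]
wrist_force: [-0.2, -0.5, -4.0]
grip_width: 30.3
grip_force: 49.9
```

Request:
{"method": "apply_moves", "body": {
  "steps": [
    [0, 0, 0.1, 0],
    [0, 0, 0, 0],
    [0, 0, 0, 0],
    [0, 0, 0, 0],
    [0, 0, 0, 0]
  ]
}}

```text
time: 11.0
tool_pos: [435.2, -0.5, 39.2]
tool_rot: [0.0, 0.0, 1.0, -0.0]
wrist_force: [-0.4, 0.0, -2.8]
grip_width: 30.0
grip_force: 49.9
```

Request:
{"method": "apply_moves", "body": {
  "steps": [
    [0, 0, 0.1, 0],
    [0, 0, 0.1, 0],
    [0, 0, 0, 0],
    [0, 0, 0, 0],
    [0, 0, 0, 0]
  ]
}}

```text
time: 11.42
tool_pos: [435.2, -0.6, 37.1]
tool_rot: [0.0, 0.0, 1.0, -0.0]
wrist_force: [0.5, 0.7, -2.3]
grip_width: 30.0
grip_force: 49.9
```

Request:
{"method": "apply_moves", "body": {
  "steps": [
    [0, 0, 0, 0],
    [0, 0, 0, 0],
    [0, 0, 0, 0],
    [0, 0, 0, 0],
    [0, 0, 0, 0]
  ],
  "grip": -1
}}

```text
time: 11.83
tool_pos: [435.2, -0.6, 37.1]
tool_rot: [0.0, 0.0, 1.0, -0.0]
wrist_force: [0.1, 0.1, 0.5]
grip_width: 85.1
grip_force: 0.0
```

Request:
{"method": "apply_moves", "body": {
  "steps": [
    [0, 0, 0, 0],
    [0, 0, -1, 0],
    [0, 0, -2, 0],
    [0, 0, -3, 0],
    [0, 0, -3, 0]
  ]
}}

```text
time: 12.25
tool_pos: [434.5, -1.0, 128.4]
tool_rot: [-0.001, 0.001, 1.0, -0.0]
wrist_force: [0.2, -0.2, 0.0]
grip_width: 85.5
grip_force: 0.0
```

Request:
{"method": "apply_moves", "body": {
  "steps": [
    [0, 0, -3, 0],
    [0, 0, -4, 0],
    [0, 0, -4, 0],
    [0, 0, -4, 0],
    [-1, 1.2, -4, 0]
  ]
}}

```text
time: 12.67
tool_pos: [443.2, 9.0, 319.0]
tool_rot: [0.0, 0.002, 1.0, 0.0]
wrist_force: [-0.0, -1.3, -0.3]
grip_width: 85.3
grip_force: 0.0
```

Request:
{"method": "apply_moves", "body": {
  "steps": [
    [-2, 2.6, -1, 0],
    [-2.5, 2.9, 0, 0],
    [-2.5, 2.9, 0, 0],
    [-2.5, 2.9, 0, 0],
    [-2.5, 2.9, 0, 0]
  ]
}}

```text
time: 13.08
tool_pos: [565.6, 154.3, 326.7]
tool_rot: [0.0, 0.001, 1.0, -0.0]
wrist_force: [0.4, -0.3, 1.7]
grip_width: 84.9
grip_force: 0.0
```

Request:
{"method": "apply_moves", "body": {
  "steps": [
    [-2, 2.4, 0, 0],
    [-0.5, 0.8, 0, 0],
    [0, 0, 0, 0],
    [0, 0, 0, 0],
    [0, 0, 0, 0]
  ]
}}

```text
time: 13.5
tool_pos: [589.5, 183.7, 326.5]
tool_rot: [0.0, 0.001, 1.0, -0.0]
wrist_force: [0.1, -0.2, 0.2]
grip_width: 85.2
grip_force: 0.0
```

```bash
python3 stand.py w3.png; python3 -c "
from h import *
print(r.observe()['joint_pos'].round(2))
T=pose('top');cams.camera('top')
for d in finder.pinpoint('lid_knob','top'): print(d['p'],atz(T,d['position'],34))"
```

```text
hook_1_hinge [410. 262.] 0.58 [655.2 266.3 180. ]
stand [320.7 165.9] 0.91 [602.8 182.9   0. ]
stand [ 59.4 209.8] 0.24 [ 668.1 -220.6    0. ]
[-0.66  0.37  0.4   1.56 -0.15  1.24  1.34]
0.61 [439.86489875  10.12931163  34.        ]
0.5 [600.61586419 186.03780002  34.        ]
```

View pics/w3.png

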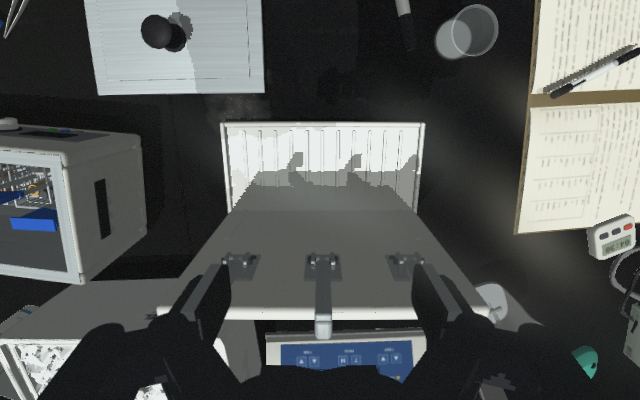

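```bash
python3 - <<'E'
from h import *
P=pose('wrist')
for n,px,z in [('trayL0',(221,123),0),('trayR0',(425,123),0),('trayL18',(222,125),18),('trayR18',(424,125),18),('bL',(159,307),238),('bR',(496,307),238),('h1',(405,261),180),('h2',(322,261),180),('h3',(239,261),180),('t2',(323,317),268),('t2',(323,310),238)]:
    print(n,np.round(atz(P,px,z),1))
im=cv2.imread('pics/w3.png'); cv2.imwrite('pics/w3c.png',cv2.resize(im[240:350,150:510],(800,244),interpolation=cv2.INTER_CUBIC))
E
```

```text
trayL0 [543.1  48.6   0. ]
trayR0 [543.6 326.    0. ]
trayL18 [544.3  55.2  18. ]
trayR18 [544.8 319.2  18. ]
bL [663.  58. 238.]
bR [663.6 321.3 238. ]
h1 [654.3 262.6 180. ]
h2 [653.9 185.4 180. ]
h3 [654.  108.2 180. ]
t2 [647.1 185.8 268. ]
t2 [664.3 186.  238. ]
```

View pics/w3c.png

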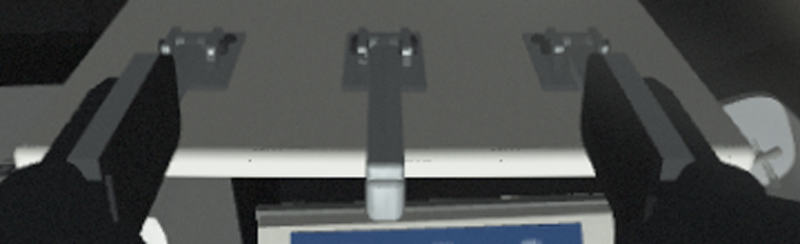

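Request:
{"method": "apply_moves", "body": {
  "steps": [
    [-1.5, 0.1, 0, 0],
    [-2, 0.1, 1, 0],
    [-1.5, 0.1, 1.5, 0],
    [-1.1, 0, 1.5, 0],
    [0, 0, 1.4, 0]
  ]
}}

```text
time: 14.27
tool_pos: [652.4, 187.4, 270.6]
tool_rot: [0.0, 0.001, 1.0, -0.0]
wrist_force: [1.0, -0.0, -0.4]
grip_width: 85.1
grip_force: 0.0
```

Request:
{"method": "apply_moves", "body": {
  "steps": [
    [0, 0, 0.4, 0],
    [0, 0, 0, 0],
    [0, 0, 0, 0],
    [0, 0, 0, 0],
    [0, 0, 0, 0]
  ]
}}

```text
time: 14.68
tool_pos: [651.1, 188.1, 269.1]
tool_rot: [0.001, 0.0, 1.0, 0.0]
wrist_force: [0.6, 0.3, 0.5]
grip_width: 85.2
grip_force: 0.0
```

Request:
{"method": "apply_moves", "body": {
  "steps": [
    [0, 0, 0, 0],
    [0, 0, 0, 0],
    [0, 0, 0, 0],
    [0, 0, 0, 0],
    [0, 0, 0, 0]
  ],
  "grip": 1,
  "squeeze": 25
}}

```text
time: 15.1
tool_pos: [651.0, 188.0, 267.9]
tool_rot: [-0.0, 0.0, 1.0, -0.0]
wrist_force: [0.1, -0.4, 0.3]
grip_width: 25.8
grip_force: 0.0
```

Request:
{"method": "apply_moves", "body": {
  "steps": [
    [0, 0, 0, 0],
    [0, 0, 0, 0],
    [0, 0, 0, 0],
    [0, 0, 0, 0],
    [0, 0, 0, 0]
  ]
}}

```text
time: 15.52
tool_pos: [651.3, 185.4, 268.1]
tool_rot: [0.0, 0.002, 1.0, -0.001]
wrist_force: [-0.0, -11.6, 4.1]
grip_width: 11.5
grip_force: 28.8
```

Request:
{"method": "apply_moves", "body": {
  "steps": [
    [0.8, -0.15, 0, 0],
    [0.8, -0.15, 0.16, 0],
    [1.54, 0, 0.47, 0],
    [1.42, 0, 0.76, 0],
    [1.24, 0, 1.02, 0]
  ]
}}

```text
time: 15.93
tool_pos: [592.7, 185.1, 244.5]
tool_rot: [0.001, 0.0, 1.0, 0.0]
wrist_force: [5.3, 0.2, 0.9]
grip_width: 11.3
grip_force: 30.9
```

Request:
{"method": "apply_moves", "body": {
  "steps": [
    [1.02, 0, 1.24, 0],
    [0.76, 0, 1.42, 0],
    [0.47, 0, 1.54, 0],
    [0.16, 0, 1.6, 0],
    [0, 0, 0.2, 0]
  ]
}}

```text
time: 16.35
tool_pos: [567.5, 185.2, 182.1]
tool_rot: [-0.001, 0.0, 1.0, -0.0]
wrist_force: [-10.9, -1.1, 10.6]
grip_width: 11.4
grip_force: 36.1
```

Request:
{"method": "apply_moves", "body": {
  "steps": [
    [0, 0, 0.1, 0],
    [0, 0, 0, 0],
    [0, 0, 0, 0],
    [0, 0, 0, 0],
    [0, 0, 0, 0]
  ]
}}

```text
time: 16.77
tool_pos: [567.5, 185.2, 182.7]
tool_rot: [-0.002, 0.0, 1.0, -0.0]
wrist_force: [-9.7, 0.5, 1.6]
grip_width: 11.6
grip_force: 35.2
```

Request:
{"method": "apply_moves", "body": {
  "steps": [
    [0, 0, 0.2, 0],
    [0, 0, 0.2, 0],
    [0, 0, 0, 0],
    [0, 0, 0, 0],
    [0, 0, 0, 0]
  ]
}}

```text
time: 17.18
tool_pos: [568.2, 185.3, 180.7]
tool_rot: [-0.001, 0.0, 1.0, 0.0]
wrist_force: [-19.4, -3.2, 30.1]
grip_width: 11.6
grip_force: 38.3
```

Request:
{"method": "apply_moves", "body": {
  "steps": [
    [0, 0, 0, 0],
    [0, 0, 0, 0],
    [0, 0, 0, 0],
    [0, 0, 0, 0],
    [0, 0, 0, 0]
  ],
  "grip": -0.4
}}

```text
time: 17.6
tool_pos: [568.9, 185.0, 178.7]
tool_rot: [-0.0, 0.0, 1.0, -0.0]
wrist_force: [0.1, 0.8, 0.2]
grip_width: 59.6
grip_force: 0.0
```

Request:
{"method": "apply_moves", "body": {
  "steps": [
    [0, 0, -1.5, 0],
    [0, 0, -2.5, 0],
    [0, 0, -3, 0],
    [0, 0, -3, 0],
    [0, 0, -3, 0]
  ]
}}

```text
time: 18.02
tool_pos: [568.7, 184.8, 310.1]
tool_rot: [-0.0, 0.0, 1.0, -0.0]
wrist_force: [0.1, -0.1, 0.4]
grip_width: 59.6
grip_force: 0.0
```

```bash
python3 -c "
from h import *
shot('scene','s2.png');a=cv2.imread('pics/s2.png')[100:270,220:420];b=shot('wrist')[1][:,:,::-1]
cv2.imwrite('pics/s2c.png',np.vstack([cv2.resize(a,(400,340)),b[100:360,120:520]]))"
```

```text
(no output)
```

View pics/s2c.png

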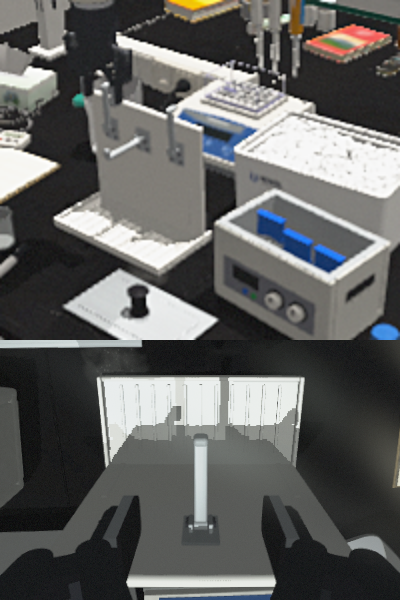

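Request:
{"method": "apply_moves", "body": {
  "steps": [
    [-1, 1.6, 0, 0],
    [-2, 1.9, 0, 0],
    [-2.2, 1.9, 0, 0],
    [-2, 1.6, 0, 0],
    [-1, 1.05, 0.5, 0]
  ]
}}

```text
time: 18.53
tool_pos: [652.5, 267.2, 303.4]
tool_rot: [0.0, -0.0, 1.0, 0.0]
wrist_force: [-0.3, 0.5, -0.6]
grip_width: 59.8
grip_force: 0.0
```

Request:
{"method": "apply_moves", "body": {
  "steps": [
    [0, 0, 1.2, 0],
    [0, 0, 1.4, 0],
    [0, 0, 0.8, 0],
    [0, 0, 0.3, 0],
    [0, 0, 0, 0]
  ]
}}

```text
time: 18.95
tool_pos: [650.5, 265.0, 266.1]
tool_rot: [-0.001, 0.001, 1.0, -0.0]
wrist_force: [-0.9, -0.4, 0.0]
grip_width: 59.8
grip_force: 0.0
```

Request:
{"method": "apply_moves", "body": {
  "steps": [
    [0, 0, 0, 0],
    [0, 0, 0, 0],
    [0, 0, 0, 0],
    [0, 0, 0, 0],
    [0, 0, 0, 0]
  ],
  "grip": 1
}}

```text
time: 19.37
tool_pos: [651.2, 265.1, 267.4]
tool_rot: [0.0, 0.001, 1.0, -0.0]
wrist_force: [-0.6, -2.2, 5.1]
grip_width: 11.5
grip_force: 26.4
```

Request:
{"method": "apply_moves", "body": {
  "steps": [
    [0, 0, 0, 0],
    [0, 0, 0, 0],
    [0, 0, 0, 0],
    [0, 0, 0, 0],
    [0, 0, 0, 0]
  ]
}}

```text
time: 19.78
tool_pos: [651.2, 265.1, 267.4]
tool_rot: [0.0, 0.001, 1.0, -0.0]
wrist_force: [-2.0, -3.3, 7.4]
grip_width: 11.7
grip_force: 26.5
```

Request:
{"method": "apply_moves", "body": {
  "steps": [
    [0.8, 0, 0, 0],
    [0.8, 0, 0.16, 0],
    [1.54, 0, 0.47, 0],
    [1.42, 0, 0.76, 0],
    [1.24, 0, 1.02, 0]
  ]
}}

```text
time: 20.2
tool_pos: [592.2, 265.2, 243.1]
tool_rot: [0.001, 0.0, 1.0, 0.0]
wrist_force: [5.1, -1.4, -0.7]
grip_width: 11.4
grip_force: 28.2
```

Request:
{"method": "apply_moves", "body": {
  "steps": [
    [1.02, 0, 1.24, 0],
    [0.76, 0, 1.42, 0],
    [0.47, 0, 1.54, 0],
    [0.16, 0, 1.6, 0],
    [-0.1, 0, 0.2, 0]
  ]
}}

```text
time: 20.62
tool_pos: [567.3, 265.4, 180.6]
tool_rot: [-0.002, -0.0, 1.0, -0.001]
wrist_force: [-26.3, -5.4, 17.9]
grip_width: 11.4
grip_force: 32.7
```

Request:
{"method": "apply_moves", "body": {
  "steps": [
    [0, 0, 0.2, 0],
    [0, 0, 0.2, 0],
    [0, 0, 0, 0],
    [0, 0, 0, 0],
    [0, 0, 0, 0]
  ]
}}

```text
time: 21.03
tool_pos: [568.0, 265.4, 179.7]
tool_rot: [-0.002, 0.0, 1.0, -0.0]
wrist_force: [-20.2, -7.5, 24.0]
grip_width: 11.5
grip_force: 33.5
```

Request:
{"method": "apply_moves", "body": {
  "steps": [
    [0, 0, 0, 0],
    [0, 0, 0, 0],
    [0, 0, 0, 0],
    [0, 0, 0, 0],
    [0, 0, 0, 0]
  ],
  "grip": -0.4
}}

```text
time: 21.45
tool_pos: [569.7, 265.6, 178.6]
tool_rot: [-0.0, 0.0, 1.0, -0.0]
wrist_force: [0.8, -1.1, 0.2]
grip_width: 59.6
grip_force: 0.0
```

Request:
{"method": "apply_moves", "body": {
  "steps": [
    [0, 0, -1.5, 0],
    [0, 0, -2.5, 0],
    [0, 0, -3, 0],
    [0, 0, -3, 0],
    [0, -0.5, -2.5, 0]
  ]
}}

```text
time: 21.87
tool_pos: [569.8, 261.3, 305.7]
tool_rot: [0.0, -0.0, 1.0, 0.0]
wrist_force: [0.4, 0.3, 0.1]
grip_width: 60.0
grip_force: 0.0
```

Request:
{"method": "apply_moves", "body": {
  "steps": [
    [-1, -3, 0, 0],
    [-1.5, -3.2, 0, 0],
    [-1.5, -3.2, 0, 0],
    [-1.5, -2.8, 0, 0],
    [-1.5, -2, 0, 0]
  ]
}}

```text
time: 22.28
tool_pos: [640.3, 115.3, 304.0]
tool_rot: [0.0, 0.001, 1.0, -0.0]
wrist_force: [-0.3, 0.8, -0.3]
grip_width: 60.0
grip_force: 0.0
```

Request:
{"method": "apply_moves", "body": {
  "steps": [
    [-1.2, -1.3, 0, 0],
    [0, 0, 0, 0],
    [0, 0, 0, 0],
    [0, 0, 0, 0],
    [0, 0, 0, 0]
  ]
}}

```text
time: 22.7
tool_pos: [651.3, 106.5, 303.7]
tool_rot: [-0.0, -0.0, 1.0, 0.0]
wrist_force: [-0.1, 0.5, -0.5]
grip_width: 60.1
grip_force: 0.0
```

Request:
{"method": "apply_moves", "body": {
  "steps": [
    [0, -0.1, 1, 0],
    [0, 0, 1.2, 0],
    [0, 0, 0.9, 0],
    [0, 0, 0.5, 0],
    [0, 0, 0, 0]
  ]
}}

```text
time: 23.12
tool_pos: [651.0, 104.6, 265.8]
tool_rot: [-0.001, 0.0, 1.0, -0.0]
wrist_force: [-0.8, 1.0, 0.3]
grip_width: 59.8
grip_force: 0.0
```

Request:
{"method": "apply_moves", "body": {
  "steps": [
    [0, 0, 0, 0],
    [0, 0, 0, 0],
    [0, 0, 0, 0],
    [0, 0, 0, 0],
    [0, 0, 0, 0]
  ],
  "grip": 1
}}

```text
time: 23.53
tool_pos: [651.9, 104.9, 268.2]
tool_rot: [0.0, 0.0, 1.0, 0.0]
wrist_force: [0.3, 2.0, 2.9]
grip_width: 11.5
grip_force: 26.6
```

Request:
{"method": "apply_moves", "body": {
  "steps": [
    [0, 0, 0, 0],
    [0, 0, 0, 0],
    [0, 0, 0, 0],
    [0, 0, 0, 0],
    [0, 0, 0, 0]
  ]
}}

```text
time: 23.95
tool_pos: [651.9, 104.9, 268.2]
tool_rot: [0.0, 0.0, 1.0, 0.0]
wrist_force: [0.2, 3.3, 6.4]
grip_width: 11.7
grip_force: 27.0
```

Request:
{"method": "apply_moves", "body": {
  "steps": [
    [0.8, 0, 0, 0],
    [0.8, 0, 0.16, 0],
    [1.54, 0, 0.47, 0],
    [1.42, 0, 0.76, 0],
    [1.24, 0, 1.02, 0]
  ]
}}

```text
time: 24.37
tool_pos: [593.8, 105.0, 244.3]
tool_rot: [0.001, 0.0, 1.0, 0.0]
wrist_force: [5.1, 4.6, 0.6]
grip_width: 11.3
grip_force: 28.7
```

Request:
{"method": "apply_moves", "body": {
  "steps": [
    [1.02, 0, 1.24, 0],
    [0.76, 0, 1.42, 0],
    [0.47, 0, 1.54, 0],
    [0.16, 0, 1.6, 0],
    [-0.1, 0, 0.2, 0]
  ]
}}

```text
time: 24.78
tool_pos: [569.2, 105.1, 182.8]
tool_rot: [-0.001, -0.0, 1.0, 0.0]
wrist_force: [-31.1, 4.0, 37.0]
grip_width: 11.1
grip_force: 36.1
```

Request:
{"method": "apply_moves", "body": {
  "steps": [
    [0, 0, 0.2, 0],
    [0, 0, 0.2, 0],
    [0, 0, 0, 0],
    [0, 0, 0, 0],
    [0, 0, 0, 0]
  ]
}}

```text
time: 25.2
tool_pos: [570.3, 105.1, 181.2]
tool_rot: [-0.0, 0.0, 1.0, 0.001]
wrist_force: [-17.8, 3.2, 32.4]
grip_width: 11.1
grip_force: 35.8
```

Request:
{"method": "apply_moves", "body": {
  "steps": [
    [0, 0, 0, 0],
    [0, 0, 0, 0],
    [0, 0, 0, 0],
    [0, 0, 0, 0],
    [0, 0, 0, 0]
  ],
  "grip": -0.4
}}

```text
time: 25.62
tool_pos: [570.6, 104.3, 179.4]
tool_rot: [-0.0, 0.0, 1.0, -0.0]
wrist_force: [0.5, 0.1, 0.3]
grip_width: 59.7
grip_force: 0.0
```

Request:
{"method": "apply_moves", "body": {
  "steps": [
    [0, 0, -2, 0],
    [0, 0, -3.5, 0],
    [0, 0, -4, 0],
    [0, 0, -4, 0],
    [-0.5, -2, -2, 0]
  ]
}}

```text
time: 26.03
tool_pos: [575.9, 87.7, 339.0]
tool_rot: [0.002, -0.002, 1.0, 0.001]
wrist_force: [1.2, 0.2, 1.0]
grip_width: 60.3
grip_force: 0.0
```

Request:
{"method": "apply_moves", "body": {
  "steps": [
    [-0.6, -3, 0, 0],
    [-0.6, -3.5, 0, 0],
    [-0.6, -3.5, 0, 0],
    [-0.6, -3.5, 0, 0],
    [-0.6, -3.5, 0, 0]
  ]
}}

```text
time: 26.45
tool_pos: [605.5, -87.2, 334.6]
tool_rot: [0.0, 0.0, 1.0, -0.0]
wrist_force: [0.5, 0.3, 0.2]
grip_width: 59.7
grip_force: 0.0
```

Request:
{"method": "apply_moves", "body": {
  "steps": [
    [-0.6, -3, 0, 0.05],
    [-0.4, -2.5, 0, 0.119],
    [0, -1, 0, 0.119],
    [0, 0, 0, 0.119],
    [0, 0, 0, 0.119]
  ]
}}

```text
time: 26.87
tool_pos: [612.2, -151.9, 334.4]
tool_rot: [-0.0, 0.264, 0.964, -0.0]
wrist_force: [-0.1, 0.9, -0.4]
grip_width: 59.9
grip_force: 0.0
```

Request:
{"method": "apply_moves", "body": {
  "steps": [
    [0, 0, 0, 0.119],
    [0, 0, 0, 0.119],
    [0, 0, 0, 0.119],
    [0, 0, 0, 0.119],
    [0, 0, 0, 0.119]
  ]
}}

```text
time: 27.28
tool_pos: [612.4, -150.6, 334.5]
tool_rot: [-0.0, 0.534, 0.845, -0.0]
wrist_force: [-0.5, 0.4, -0.3]
grip_width: 59.6
grip_force: 0.0
```

Request:
{"method": "apply_moves", "body": {
  "steps": [
    [0, 0, 0, 0.119],
    [0, 0, 0, 0.119],
    [0, 0, 0, 0.119],
    [0, 0, 0, 0.119],
    [0, 0, 0, 0.07]
  ]
}}

```text
time: 27.7
tool_pos: [612.5, -150.5, 334.4]
tool_rot: [-0.0, 0.743, 0.669, -0.0]
wrist_force: [-0.3, 0.8, 0.8]
grip_width: 59.5
grip_force: 0.0
```

```bash
cat > bk.py <<'E'
from h import *
import sys
P,im=shot('wrist',sys.argv[1]); s=r.observe(); print(s['tool_pos'].round(1),s['tool_rot'].round(3),s['joint_pos'].round(2))
for d in finder.pinpoint('basket_1_eye','wrist'): print('eye',np.round(d['position'],1),round(d['p'],2),np.round(atz(P,d['position'],110),1))
for d in finder.trace('basket_1_eye','wrist'): print('trace',d['extent'],round(d['p'],2))
hsv=cv2.cvtColor(im,cv2.COLOR_RGB2HSV); m=cv2.inRange(hsv,(105,150,60),(130,255,255))
n,l,st,c=cv2.connectedComponentsWithStats(m)
for k in range(1,n):
    if st[k,4]>150:
        cc,_=cv2.findContours((l==k).astype(np.uint8),0,2); rc=cv2.minAreaRect(cc[0]); b=cv2.boxPoints(rc)
        print('blue',st[k],c[k].round(1),np.round(atz(P,c[k],148),1),b.round().tolist(),[np.round(atz(P,q,148)[:2]).tolist() for q in b])
E
python3 bk.py w4.png
```

```text
[ 612.5 -150.4  334.3] [-0.     0.744  0.668 -0.   ] [-0.43  0.49  0.9   1.52 -0.39  1.31  0.41]
eye [334.  146.7] 0.83 [ 629.7 -122.7  110. ]
trace [303.2, 112.4, 364.0, 179.2] 0.74
blue [329 121  17  59 758] [336.9 150.8] [ 631.1 -120.9  148. ] [[329.0, 121.0], [343.0, 121.0], [345.0, 179.0], [331.0, 179.0]] [[626.0, -93.0], [639.0, -93.0], [637.0, -149.0], [623.0, -148.0]]
blue [ 313  197   14   99 1133] [319.3 245.8] [ 603.9 -218.3  148. ] [[313.0, 197.0], [326.0, 197.0], [326.0, 295.0], [313.0, 295.0]] [[603.0, -164.0], [616.0, -166.0], [605.0, -280.0], [590.0, -278.0]]
blue [ 165  229   75   64 1617] [202.1 257.3] [ 477.4 -219.1  148. ] [[165.0, 263.0], [189.0, 226.0], [240.0, 261.0], [216.0, 297.0]] [[434.0, -222.0], [472.0, -183.0], [517.0, -227.0], [481.0, -270.0]]
blue [369 317  22  30 219] [378.4 330. ] [ 661.  -334.6  148. ] [[362.0, 337.0], [382.0, 313.0], [393.0, 323.0], [373.0, 347.0]] [[641.0, -343.0], [666.0, -311.0], [679.0, -327.0], [654.0, -359.0]]
```

View pics/w4.png

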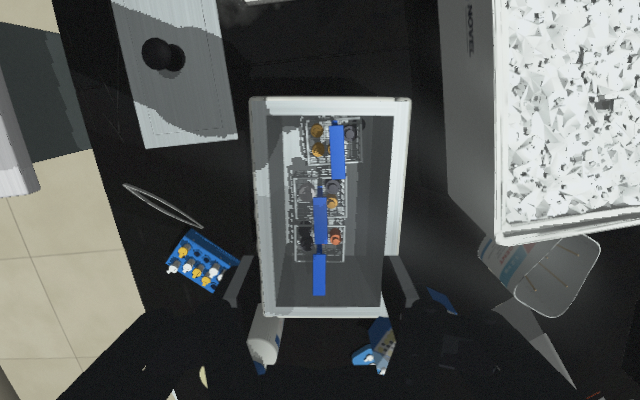

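Request:
{"method": "apply_moves", "body": {
  "steps": [
    [1, 0.5, 1, 0],
    [1, 0.5, 2, 0],
    [1.1, 0.5, 3, 0],
    [0, 0, 3, 0],
    [0, 0, 2, -0.05]
  ],
  "grip": 0.06
}}

```text
time: 28.27
tool_pos: [630.2, -119.0, 220.9]
tool_rot: [-0.001, 0.722, 0.691, -0.001]
wrist_force: [0.3, 0.0, -0.1]
grip_width: 40.3
grip_force: 0.0
```

Request:
{"method": "apply_moves", "body": {
  "steps": [
    [0, 0, 0, 0],
    [0, 0, 0, 0],
    [0, 0, 0, 0],
    [0, 0, 0, 0],
    [0, 0, 0, 0]
  ]
}}

```text
time: 28.68
tool_pos: [630.9, -121.3, 226.0]
tool_rot: [0.001, 0.724, 0.69, 0.001]
wrist_force: [0.1, -0.1, -0.2]
grip_width: 40.1
grip_force: 0.0
```

```bash
python3 bk.py w5.png; python3 - <<'E'
from h import *
im=cv2.imread('pics/w5.png');cv2.imwrite('pics/w5c.png',cv2.resize(im[60:400,180:460],(560,600)))
E
```

```text
[ 630.8 -121.2  225.7] [0.001 0.724 0.69  0.001] [-0.42  0.6   0.82  1.62 -0.47  1.13  0.47]
eye [318.4 207.4] 0.68 [ 629.3 -121.9  110. ]
trace [281.1, 174.0, 358.0, 264.3] 0.94
blue [311 217  20  45 802] [320.1 240.9] [ 630.1 -132.3  148. ] [[311.0, 261.0], [311.0, 217.0], [330.0, 217.0], [330.0, 261.0]] [[623.0, -147.0], [625.0, -115.0], [637.0, -115.0], [636.0, -148.0]]
blue [ 282  256   21  110 1615] [293.1 314.5] [ 607.3 -190.9  148. ] [[282.0, 365.0], [285.0, 256.0], [304.0, 256.0], [301.0, 365.0]] [[594.0, -239.0], [606.0, -142.0], [619.0, -143.0], [610.0, -240.0]]
blue [ 108  276   74   55 1598] [145.7 303.2] [ 499.  -177.1  148. ] [[107.0, 318.0], [140.0, 273.0], [181.0, 303.0], [148.0, 348.0]] [[465.0, -190.0], [501.0, -152.0], [526.0, -178.0], [490.0, -219.0]]
```

View pics/w5c.png

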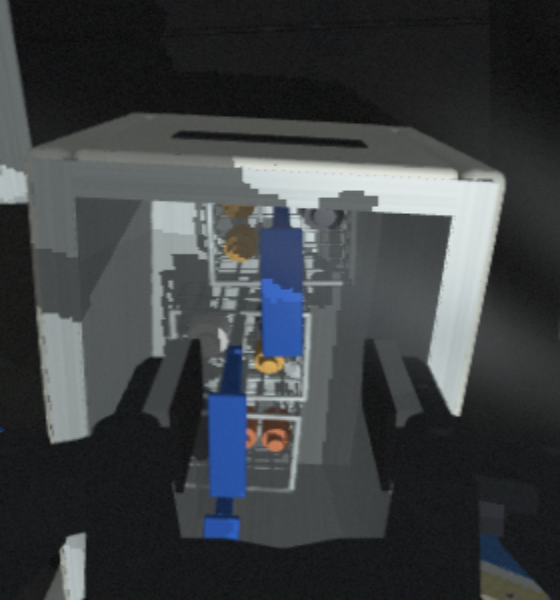

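Request:
{"method": "apply_moves", "body": {
  "steps": [
    [0, 0, 1.5, 0],
    [0, 0, 2.2, 0],
    [0, 0, 2.4, 0],
    [0, 0, 1.8, 0],
    [0, 0, 0.8, 0]
  ]
}}

```text
time: 29.25
tool_pos: [629.6, -120.8, 135.5]
tool_rot: [-0.001, 0.724, 0.69, -0.001]
wrist_force: [-1.0, 0.0, 0.8]
grip_width: 39.8
grip_force: 0.0
```

Request:
{"method": "apply_moves", "body": {
  "steps": [
    [0, 0, 0.2, 0],
    [0, 0, 0, 0],
    [0, 0, 0, 0],
    [0, 0, 0, 0],
    [0, 0, 0, 0]
  ]
}}

```text
time: 29.67
tool_pos: [630.8, -121.2, 136.6]
tool_rot: [0.001, 0.724, 0.69, 0.0]
wrist_force: [-0.5, -0.3, 0.8]
grip_width: 40.0
grip_force: 0.0
```

Request:
{"method": "apply_moves", "body": {
  "steps": [
    [0, 0, 0, 0],
    [0, 0, 0, 0],
    [0, 0, 0, 0],
    [0, 0, 0, 0],
    [0, 0, 0, 0]
  ],
  "grip": 1,
  "squeeze": 50
}}

```text
time: 30.08
tool_pos: [630.7, -121.2, 136.0]
tool_rot: [0.0, 0.723, 0.69, 0.0]
wrist_force: [1.9, 0.8, 4.3]
grip_width: 12.6
grip_force: 48.5
```

Request:
{"method": "apply_moves", "body": {
  "steps": [
    [0, 0, 0, 0],
    [0, 0, 0, 0],
    [0, 0, 0, 0],
    [0, 0, 0, 0],
    [0, 0, 0, 0]
  ]
}}

```text
time: 30.5
tool_pos: [630.7, -121.2, 135.9]
tool_rot: [0.0, 0.723, 0.69, 0.0]
wrist_force: [2.8, -0.2, 4.7]
grip_width: 12.7
grip_force: 48.5
```

Request:
{"method": "apply_moves", "body": {
  "steps": [
    [0, 0, 0, 0],
    [0, 0, 0, 0],
    [0, 0, 0.2, 0],
    [0, 0, 0.2, 0],
    [0, 0, 0, 0]
  ],
  "grip": 0.4
}}

```text
time: 30.92
tool_pos: [630.1, -121.1, 131.0]
tool_rot: [-0.0, 0.724, 0.69, -0.0]
wrist_force: [0.6, -0.5, -0.0]
grip_width: 25.8
grip_force: 0.0
```

Request:
{"method": "apply_moves", "body": {
  "steps": [
    [0, 0, 0, 0],
    [0, 0, 0, 0],
    [0, 0, 0, 0],
    [0, 0, 0, 0],
    [0, 0, 0, 0]
  ],
  "grip": 1,
  "squeeze": 50
}}

```text
time: 31.33
tool_pos: [630.3, -121.1, 131.6]
tool_rot: [-0.0, 0.724, 0.69, -0.0]
wrist_force: [0.2, 0.4, -2.0]
grip_width: 9.0
grip_force: 47.7
```

```bash
python3 - <<'E'
from h import *
print(r.observe())
P,im=shot('wrist','w6.png');b=im[:,:,::-1];s=shot('scene')[1][:,:,::-1][140:290,300:440]
cv2.imwrite('pics/w6c.png',np.vstack([cv2.resize(b[100:400,200:440],(480,340)),cv2.resize(s,(480,260))]))
E
```

```text
{'time': 31.3333, 'joint_pos': array([-0.37269336,  0.70483951,  0.74381485,  1.68677365, -0.55877031,
        0.97446047,  0.52938128]), 'qd': array([ 0.00232488, -0.00173403,  0.00076806, -0.00106054, -0.00024855,
        0.00093892,  0.00041537]), 'tau': array([-3.98198480e-02, -9.21166420e+01,  2.26737982e+01, -3.48789704e+01,
       -6.50353482e-03,  4.53070985e-03, -1.92218955e-03]), 'tool_pos': array([ 630.32651169, -121.13899342,  131.55021316]), 'tool_rot': array([-5.56768624e-05,  7.23529580e-01,  6.90293372e-01, -7.56783953e-05]), 'wrist_force': array([ 0.17209933,  0.37499384, -2.02848425]), 'moment': array([-0.03887981,  0.06938142,  0.02771447]), 'grip_force': 47.74592326954007, 'grip_width': 9.012619452109512}
```

View pics/w6c.png

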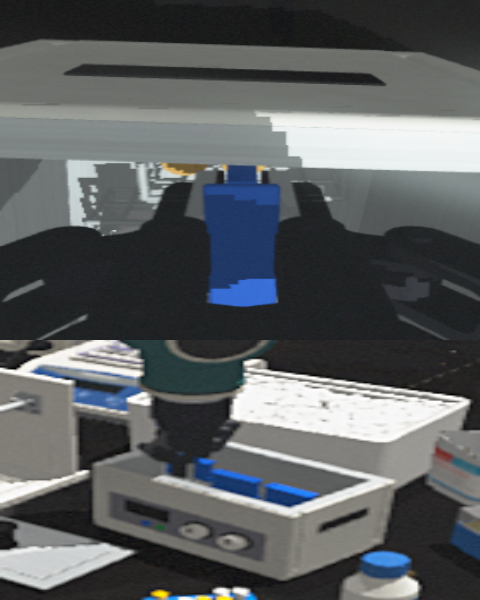

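Request:
{"method": "apply_moves", "body": {
  "steps": [
    [0, 0, -0.5, 0],
    [0, 0, -1.5, 0],
    [0, 0, -2.5, 0],
    [0, 0, -3, 0],
    [0, 0, -3, 0]
  ]
}}

```text
time: 31.85
tool_pos: [630.1, -121.4, 239.0]
tool_rot: [0.0, 0.724, 0.69, -0.0]
wrist_force: [1.1, 0.9, -1.1]
grip_width: 9.0
grip_force: 47.7
```

Request:
{"method": "apply_moves", "body": {
  "steps": [
    [0, 0, -3, 0],
    [0, 0, -2.5, 0],
    [0, 0, -1, -0.047],
    [0, -1, 0, 0],
    [1, -2, 0, 0]
  ]
}}

```text
time: 32.27
tool_pos: [600.9, -113.0, 303.6]
tool_rot: [0.001, 0.708, 0.707, 0.0]
wrist_force: [0.0, -0.7, -2.4]
grip_width: 8.9
grip_force: 47.8
```

Request:
{"method": "apply_moves", "body": {
  "steps": [
    [2, -2, 0, 0],
    [2.5, -2, 0, 0],
    [3, -2, 0, 0],
    [3, -2, 0, 0],
    [3, 0, 0, 0]
  ]
}}

```text
time: 32.68
tool_pos: [517.5, 24.1, 302.7]
tool_rot: [-0.001, 0.708, 0.706, 0.001]
wrist_force: [0.3, 0.3, -2.3]
grip_width: 8.6
grip_force: 48.4
```

```bash
python3 - <<'E'
from h import *
print(r.observe()['tool_pos'],r.observe()['joint_pos'].round(2))
s=shot('scene')[1][:,:,::-1]
cv2.imwrite('pics/s3c.png',cv2.resize(s[100:290,240:440],(600,570)))
E
```

```text
[517.52470577  24.07034237 302.70492342] [-0.88  0.26  0.92  1.84 -0.22  1.15  0.11]
```

View pics/s3c.png

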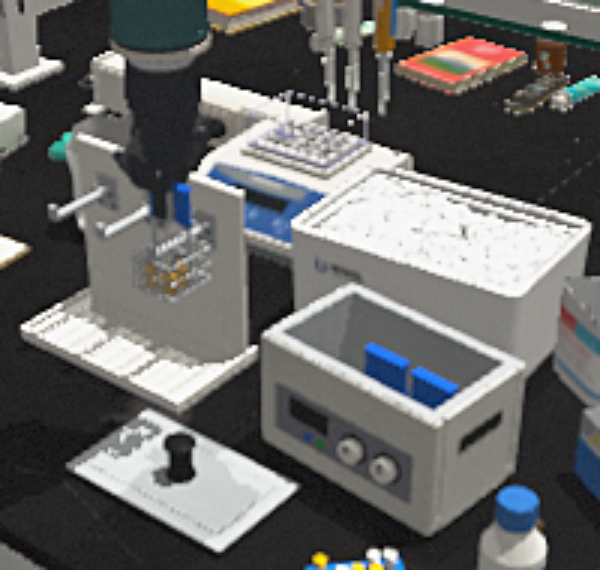

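Request:
{"method": "apply_moves", "body": {
  "steps": [
    [3, 0, 0, 0],
    [3, 0, 0, 0],
    [3, 0, 0, 0],
    [3, 0, 0, 0],
    [3, 0, 0, 0]
  ]
}}

```text
time: 33.15
tool_pos: [520.4, 174.9, 302.9]
tool_rot: [-0.0, 0.707, 0.707, 0.001]
wrist_force: [0.5, 0.3, -2.1]
grip_width: 9.2
grip_force: 48.1
```

Request:
{"method": "apply_moves", "body": {
  "steps": [
    [3, 0, 1, 0],
    [2.5, 0, 2, 0],
    [2, 0, 2, 0],
    [1.4, 0, 1.5, 0],
    [0.2, 0, 0.8, 0]
  ]
}}

```text
time: 33.57
tool_pos: [519.6, 267.4, 227.6]
tool_rot: [-0.0, 0.706, 0.708, -0.001]
wrist_force: [-1.2, 0.9, -2.8]
grip_width: 9.5
grip_force: 48.1
```

Request:
{"method": "apply_moves", "body": {
  "steps": [
    [0, 0, 0, 0],
    [0, 0, 0, 0],
    [0, 0, 0, 0],
    [0, 0, 0, 0],
    [0, 0, 0, 0]
  ]
}}

```text
time: 33.98
tool_pos: [520.8, 264.3, 229.5]
tool_rot: [0.0, 0.707, 0.707, 0.001]
wrist_force: [0.3, -0.1, -2.7]
grip_width: 9.2
grip_force: 48.1
```

```bash
cat > held.py <<'E'
from h import *
s=r.observe(); t=s['tool_pos']; print(t.round(1),s['tool_rot'].round(3),s['joint_pos'].round(2),s['wrist_force'].round(1))
for n in ['scene','top','wrist']:
    P,im=shot(n)
    for d in finder.pinpoint('basket_1_eye',n):
        o,v=ray(P,d['position']); h=v[:2]; k=((t[:2]-o[:2])@h)/(h@h); p=o+k*v
        print(n,np.round(d['position']),round(d['p'],2),'near TCP axis',p.round(1),'eye-TCP',(p-t).round(1))
E
python3 held.py
```

```text
[520.8 264.3 229.5] [0.    0.707 0.707 0.001] [-1.1   0.46  0.77  1.77 -0.36  1.06 -0.21] [ 0.3 -0.1 -2.7]
scene [248. 170.] 0.58 near TCP axis [525.8 260.2 210.7] eye-TCP [  5.   -4.1 -18.8]
top [230. 207.] 0.55 near TCP axis [514.7 267.3 226.7] eye-TCP [-6.1  3.  -2.8]
wrist [320. 274.] 0.88 near TCP axis [520.  264.3 210. ] eye-TCP [ -0.8   0.  -19.5]
```

Request:
{"method": "apply_moves", "body": {
  "steps": [
    [0.1, 1, 0, 0],
    [0, 1.5, 0, 0],
    [0, 1.5, 0, 0],
    [0, 1.5, 0, 0],
    [0, 1.5, 0, 0]
  ]
}}

```text
time: 34.7
tool_pos: [591.7, 265.9, 228.4]
tool_rot: [0.0, 0.707, 0.707, -0.0]
wrist_force: [-0.1, -0.8, -2.6]
grip_width: 8.8
grip_force: 48.1
```

Request:
{"method": "apply_moves", "body": {
  "steps": [
    [0, 1.3, 0, 0],
    [0, 0, 0, 0],
    [0, 0, 0, 0],
    [0, 0, 0, 0],
    [0, 0, 0, 0]
  ]
}}

```text
time: 35.12
tool_pos: [603.1, 266.0, 228.5]
tool_rot: [-0.0, 0.707, 0.707, -0.0]
wrist_force: [-0.2, -0.8, -2.2]
grip_width: 8.7
grip_force: 48.1
```

Request:
{"method": "apply_moves", "body": {
  "steps": [
    [0, 0, 0.5, 0],
    [0, 0, 0.5, 0],
    [0, 0, 0.5, 0],
    [0, 0, 0.2, 0],
    [0, 0, 0, 0]
  ]
}}

```text
time: 35.53
tool_pos: [603.0, 265.8, 210.8]
tool_rot: [-0.0, 0.707, 0.707, -0.001]
wrist_force: [0.5, -0.1, -2.0]
grip_width: 9.1
grip_force: 48.1
```

Request:
{"method": "apply_moves", "body": {
  "steps": [
    [0, 0, 0.2, 0],
    [0, 0, 0, 0],
    [0, 0, 0, 0],
    [0, 0, 0, 0],
    [0, 0, 0, 0]
  ]
}}

```text
time: 35.95
tool_pos: [603.4, 265.8, 209.7]
tool_rot: [0.0, 0.707, 0.707, 0.0]
wrist_force: [0.0, -0.4, -2.3]
grip_width: 9.0
grip_force: 48.1
```

Request:
{"method": "apply_moves", "body": {
  "steps": [
    [0, 0, 0.2, 0],
    [0, 0, 0, 0],
    [0, 0, 0, 0],
    [0, 0, 0, 0],
    [0, 0, 0, 0]
  ]
}}

```text
time: 36.37
tool_pos: [603.7, 265.9, 209.1]
tool_rot: [-0.0, 0.707, 0.707, 0.001]
wrist_force: [-8.4, -2.3, 18.2]
grip_width: 9.1
grip_force: 58.4
```

Request:
{"method": "apply_moves", "body": {
  "steps": [
    [0, 0, 0.2, 0],
    [0, 0, 0, 0],
    [0, 0, 0, 0],
    [0, 0, 0, 0],
    [0, 0, 0, 0]
  ]
}}

```text
time: 36.78
tool_pos: [603.8, 265.9, 208.7]
tool_rot: [-0.0, 0.707, 0.707, 0.001]
wrist_force: [-17.8, -4.1, 38.8]
grip_width: 9.1
grip_force: 69.0
```

```bash
python3 held.py
```

```text
[603.8 265.9 208.7] [-0.     0.707  0.707  0.001] [-0.95  0.62  0.72  1.58 -0.45  1.1  -0.12] [-17.8  -4.1  38.8]
scene [266. 168.] 0.58 near TCP axis [608.  262.1 182.5] eye-TCP [  4.1  -3.8 -26.2]
top [234. 180.] 0.58 near TCP axis [606.2 263.9 182.2] eye-TCP [  2.4  -2.  -26.5]
```

Request:
{"method": "apply_moves", "body": {
  "steps": [
    [0, 0, -0.3, 0],
    [0, 0, 0, 0],
    [0, 0, 0, 0],
    [0, 0, 0, 0],
    [0, 0, 0, 0]
  ]
}}

```text
time: 37.5
tool_pos: [603.7, 266.0, 209.2]
tool_rot: [0.0, 0.707, 0.707, 0.0]
wrist_force: [-2.5, -0.1, 11.6]
grip_width: 9.3
grip_force: 55.2
```

Request:
{"method": "apply_moves", "body": {
  "steps": [
    [0, 0, 0, 0],
    [0, 0, 0, 0],
    [0, 0, 0, 0],
    [0, 0, 0, 0],
    [0, 0, 0, 0]
  ],
  "grip": 0.1
}}

```text
time: 37.92
tool_pos: [605.5, 265.7, 208.9]
tool_rot: [0.002, 0.707, 0.707, 0.002]
wrist_force: [17.4, 1.2, -6.4]
grip_width: 38.5
grip_force: 9.4
```

Request:
{"method": "apply_moves", "body": {
  "steps": [
    [0, 0, 0, 0],
    [0, 0, -0.3, 0],
    [0, 0, -0.5, 0],
    [0, 0, -0.8, 0],
    [0, 0, -1, 0]
  ]
}}

```text
time: 38.33
tool_pos: [606.2, 265.3, 235.0]
tool_rot: [0.003, 0.708, 0.707, 0.002]
wrist_force: [-1.0, -0.2, -1.0]
grip_width: 38.0
grip_force: 0.0
```

Request:
{"method": "apply_moves", "body": {
  "steps": [
    [0, 0, -1.5, 0],
    [0, 0, -2, 0],
    [0, 0, -2, 0],
    [0, 0, -2, 0],
    [0, 0, -2, 0]
  ]
}}

```text
time: 38.75
tool_pos: [603.3, 265.8, 330.2]
tool_rot: [0.0, 0.707, 0.707, -0.0]
wrist_force: [0.2, 0.3, 0.5]
grip_width: 38.3
grip_force: 0.0
```

```bash
python3 held.py; python3 - <<'E'
from h import *
for n in ['scene','wrist']:
  P,im=shot(n)
  for d in finder.trace('basket_1_eye',n)[:4]: print(n,round(d['p'],2),d['extent'])
E
```

```text
[603.3 265.8 330.2] [ 0.     0.707  0.707 -0.   ] [-0.98  0.52  0.77  1.45 -0.37  1.32 -0.18] [0.2 0.3 0.5]
scene [360. 303.] 0.66 near TCP axis [ 805.   -38.9 -463.9] eye-TCP [ 201.7 -304.7 -794.1]
scene [262. 167.] 0.55 near TCP axis [599.2 269.5 188.3] eye-TCP [  -4.2    3.7 -141.9]
scene [411. 302.] 0.41 near TCP axis [ 844.6 -256.4 -355.3] eye-TCP [ 241.3 -522.2 -685.5]
top [234. 182.] 0.67 near TCP axis [601.  267.7 166. ] eye-TCP [  -2.3    1.9 -164.2]
top [236. 188.] 0.41 near TCP axis [591.1 274.9  86.3] eye-TCP [ -12.2    9.1 -243.9]
wrist [310. 197.] 0.7 near TCP axis [594.1 266.8 192. ] eye-TCP [  -9.2    1.  -138.2]
wrist [324. 277.] 0.5 near TCP axis [604.8 265.8 314. ] eye-TCP [  1.5   0.  -16.3]
scene 0.65 [254.8, 158.4, 272.9, 196.6]
wrist 0.95 [275.2, 146.1, 343.5, 247.8]
```

```bash
cat > chk.py <<'E'
from h import *
P,im=shot('wrist'); print(r.observe()['tool_pos'].round(1))
for d in finder.pinpoint('basket_1_eye','wrist'): print('eye',round(d['p'],2),np.round(atz(P,d['position'],184),1))
hsv=cv2.cvtColor(im,cv2.COLOR_RGB2HSV); m=cv2.inRange(hsv,(105,150,60),(130,255,255))
n,l,st,c=cv2.connectedComponentsWithStats(m)
for k in range(1,n):
    if st[k,4]>100:
        cc,_=cv2.findContours((l==k).astype(np.uint8),0,2); b=cv2.boxPoints(cv2.minAreaRect(cc[0]))
        print('blue',st[k],np.round(atz(P,c[k],222),1),[np.round(atz(P,q,222)[:2]).tolist() for q in b])
E
python3 chk.py
```

```text
[603.3 265.8 329.1]
eye 0.84 [591.7 266.3 184. ]
blue [303 199  17  47 758] [595.7 256.  222. ] [[590.0, 275.0], [602.0, 275.0], [602.0, 237.0], [589.0, 237.0]]
```

Request:
{"method": "apply_moves", "body": {
  "steps": [
    [-2, 0.1, 0, 0],
    [-3.5, 0.1, 0, 0],
    [-4, 0.1, 0, 0],
    [-4, 0.1, 0, 0],
    [-4, 0.1, 0, 0]
  ]
}}

```text
time: 39.77
tool_pos: [608.1, 89.2, 329.6]
tool_rot: [0.0, 0.707, 0.707, 0.0]
wrist_force: [-0.9, 0.2, 0.2]
grip_width: 38.0
grip_force: 0.0
```

Request:
{"method": "apply_moves", "body": {
  "steps": [
    [-4, 0.1, 0, 0],
    [-4, 0.1, 0, 0],
    [-4, 0.1, 0, 0],
    [-4, 0.1, 0, 0],
    [-3.5, 0, 0, 0]
  ]
}}

```text
time: 40.18
tool_pos: [612.0, -106.8, 329.7]
tool_rot: [0.0, 0.707, 0.707, 0.0]
wrist_force: [0.9, 0.3, -0.2]
grip_width: 38.3
grip_force: 0.0
```

Request:
{"method": "apply_moves", "body": {
  "steps": [
    [-3, 0, 0, 0],
    [-2, 0, 0, 0.1],
    [0, 0, 0, 0],
    [0, 0, 0, 0],
    [0, 0, 0, 0]
  ]
}}

```text
time: 40.6
tool_pos: [612.6, -153.6, 329.4]
tool_rot: [-0.0, 0.741, 0.671, -0.0]
wrist_force: [-0.5, 0.4, -0.0]
grip_width: 38.3
grip_force: 0.0
```

```bash
cat > bk2.py <<'E'
from h import *
P,im=shot('wrist'); s=r.observe(); t=s['tool_pos'];Rt=q2R(s['tool_rot']); print(t.round(1),s['tool_rot'].round(3))
def rel(p): return (Rt.T@(p-t)/10).round(2)
for d in finder.pinpoint('basket_1_eye','wrist'): p=atz(P,d['position'],110); print('eye',round(d['p'],2),p.round(1),rel(p))
hsv=cv2.cvtColor(im,cv2.COLOR_RGB2HSV); m=cv2.inRange(hsv,(105,150,60),(130,255,255))
n,l,st,c=cv2.connectedComponentsWithStats(m)
for k in range(1,n):
    if st[k,4]>150:
        cc,_=cv2.findContours((l==k).astype(np.uint8),0,2); b=cv2.boxPoints(cv2.minAreaRect(cc[0])); p=atz(P,c[k],148)
        if abs(p[0]-612)<50 and abs(p[1]+190)<110:
            print('blue',st[k],p.round(1),rel(p),[np.round(atz(P,q,148)[:2]).tolist() for q in b])
            for row in range(st[k,1],st[k,1]+st[k,3],6):
                cols=np.where(l[row]==k)[0]; a,b2=atz(P,(cols[0],row),148),atz(P,(cols[-1]+1,row),148); print('  ',row,a[:2].round(1),b2[:2].round(1))
E
python3 bk2.py
```

```text
[ 612.7 -153.1  329.4] [-0.     0.741  0.672  0.   ]
blue [ 312  196   15  100 1131] [ 603.7 -219.8  148. ] [-6.74 -0.23 18.14] [[590.0, -277.0], [604.0, -164.0], [617.0, -166.0], [605.0, -279.0]]
   196 [ 604.9 -164.8] [ 616.5 -166. ]
   202 [ 603.3 -170.8] [ 616.  -172.1]
   208 [ 602.6 -177.1] [ 611.4 -178. ]
   214 [ 601.9 -183.4] [ 614.8 -184.7]
   220 [ 602.2 -189.9] [ 614.2 -191.1]
   226 [ 601.5 -196.3] [ 613.6 -197.5]
   232 [ 600.8 -202.9] [ 614.  -204.2]
   238 [ 600.1 -209.5] [ 613.3 -210.9]
   244 [ 602.5 -216.6] [ 606.6 -217. ]
   250 [ 600.7 -223.3] [ 605.9 -223.8]
   256 [ 595.8 -229.8] [ 609.3 -231.2]
   262 [ 595.1 -236.9] [ 608.7 -238.2]
   268 [ 594.3 -244. ] [ 608.  -245.4]
   274 [ 593.5 -251.2] [ 607.3 -252.6]
   280 [ 592.7 -258.6] [ 605.5 -259.9]
   286 [ 591.9 -266.1] [ 604.8 -267.4]
   292 [ 591.  -273.7] [ 604.1 -275. ]
```

Request:
{"method": "apply_moves", "body": {
  "steps": [
    [-1.2, -0.11, 1, -0.03],
    [-1.3, 0, 2, 0],
    [-1.17, 0, 3, 0],
    [0, 0, 3, 0],
    [0, 0, 3, 0]
  ]
}}

```text
time: 41.12
tool_pos: [608.4, -190.3, 208.6]
tool_rot: [0.0, 0.731, 0.682, 0.0]
wrist_force: [0.9, -0.5, -0.7]
grip_width: 38.4
grip_force: 0.0
```

Request:
{"method": "apply_moves", "body": {
  "steps": [
    [0, 0, 2.5, 0],
    [0, 0, 2.5, 0],
    [0, 0, 1.8, 0],
    [0, 0, 1, 0],
    [0, 0, 0, 0]
  ]
}}

```text
time: 41.53
tool_pos: [607.9, -189.5, 129.8]
tool_rot: [-0.001, 0.731, 0.682, -0.001]
wrist_force: [0.2, 0.4, 0.1]
grip_width: 38.6
grip_force: 0.0
```

Request:
{"method": "apply_moves", "body": {
  "steps": [
    [0, 0, 0, 0],
    [0, 0, 0, 0],
    [0, 0, 0, 0],
    [0, 0, 0, 0],
    [0, 0, 0, 0]
  ]
}}

```text
time: 41.95
tool_pos: [608.7, -190.6, 132.3]
tool_rot: [0.0, 0.731, 0.682, 0.0]
wrist_force: [-0.1, 0.3, -1.1]
grip_width: 38.0
grip_force: 0.0
```

Request:
{"method": "apply_moves", "body": {
  "steps": [
    [0, 0, 0, 0],
    [0, 0, 0, 0],
    [0, 0, 0, 0],
    [0, 0, 0, 0],
    [0, 0, 0, 0]
  ],
  "grip": 1
}}

```text
time: 42.37
tool_pos: [608.4, -190.7, 131.8]
tool_rot: [0.0, 0.731, 0.682, -0.0]
wrist_force: [-1.6, 1.5, 2.9]
grip_width: 9.1
grip_force: 48.1
```

Request:
{"method": "apply_moves", "body": {
  "steps": [
    [0, 0, 0, 0],
    [0, 0, 0, 0],
    [0, 0, 0, 0],
    [0, 0, 0, 0],
    [0, 0, 0, 0]
  ]
}}

```text
time: 42.78
tool_pos: [608.4, -190.7, 131.7]
tool_rot: [0.0, 0.731, 0.682, -0.0]
wrist_force: [-2.0, -0.1, 5.6]
grip_width: 8.9
grip_force: 48.1
```

Request:
{"method": "apply_moves", "body": {
  "steps": [
    [0, 0, -0.5, 0],
    [0, 0, -1.5, 0],
    [0, 0, -2.5, 0],
    [0, 0, -3, 0],
    [0, 0, -3, 0]
  ]
}}

```text
time: 43.2
tool_pos: [608.0, -190.7, 238.6]
tool_rot: [-0.0, 0.732, 0.682, -0.0]
wrist_force: [0.5, 0.3, -2.3]
grip_width: 8.9
grip_force: 48.4
```

Request:
{"method": "apply_moves", "body": {
  "steps": [
    [0, 0, -3, 0],
    [0, 0, -2.5, 0],
    [0, 0, -1, -0.067],
    [1.5, -0.8, 0, 0],
    [2.5, -1.5, 0, 0]
  ]
}}

```text
time: 43.62
tool_pos: [585.5, -152.7, 303.3]
tool_rot: [0.001, 0.709, 0.705, 0.0]
wrist_force: [0.3, -0.3, -2.3]
grip_width: 8.5
grip_force: 48.6
```

Request:
{"method": "apply_moves", "body": {
  "steps": [
    [3, -1.5, 0, 0],
    [3, -1.5, 0, 0],
    [3, -1.5, 0, 0],
    [3, -1.5, 0, 0],
    [3, -0.5, 0, 0]
  ]
}}

```text
time: 44.03
tool_pos: [519.0, 0.4, 302.4]
tool_rot: [-0.001, 0.709, 0.706, 0.0]
wrist_force: [1.0, -0.2, -2.0]
grip_width: 9.2
grip_force: 48.7
```

Request:
{"method": "apply_moves", "body": {
  "steps": [
    [3, 0, 0, 0],
    [3, 0, 0, 0],
    [3, 0, 0, 0],
    [3, 0, 1, 0],
    [2.5, 0, 2, 0]
  ]
}}

```text
time: 44.45
tool_pos: [522.0, 146.9, 273.9]
tool_rot: [0.0, 0.708, 0.706, 0.002]
wrist_force: [0.7, 1.2, -2.2]
grip_width: 9.4
grip_force: 48.5
```

Request:
{"method": "apply_moves", "body": {
  "steps": [
    [2, 0, 2, 0],
    [1.5, 0, 1.5, 0],
    [0.6, 0, 0.6, 0],
    [0, 0, 0, 0],
    [0, 0, 0, 0]
  ]
}}

```text
time: 44.87
tool_pos: [521.9, 184.7, 231.6]
tool_rot: [0.0, 0.708, 0.706, 0.0]
wrist_force: [-0.8, -0.5, -1.4]
grip_width: 9.2
grip_force: 48.5
```

```bash
python3 held.py
```

```text
[521.9 184.7 231.6] [0.    0.708 0.706 0.   ] [-1.    0.4   0.76  1.84 -0.32  1.03 -0.11] [-0.8 -0.5 -1.4]
scene [261. 166.] 0.53 near TCP axis [520.8 185.6 250.9] eye-TCP [-1.1  1.  19.3]
top [259. 170.] 0.63 near TCP axis [564.2 129.4 623.2] eye-TCP [ 42.3 -55.2 391.6]
top [258. 182.] 0.25 near TCP axis [555.3 147.7 499.5] eye-TCP [ 33.4 -37.  268. ]
wrist [463. 101.] 0.6 near TCP axis [524.5 266.5 343.3] eye-TCP [  2.6  81.8 111.7]
```

Request:
{"method": "apply_moves", "body": {
  "steps": [
    [0, 1, 0.2, 0],
    [0, 1.5, 0, 0],
    [0, 1.5, 0, 0],
    [0, 1.5, 0, 0],
    [0, 1.5, 0, 0]
  ]
}}

```text
time: 45.58
tool_pos: [592.8, 185.3, 228.5]
tool_rot: [0.0, 0.708, 0.706, -0.0]
wrist_force: [0.8, 1.3, -3.6]
grip_width: 8.9
grip_force: 48.5
```

Request:
{"method": "apply_moves", "body": {
  "steps": [
    [0, 1.4, 0, 0],
    [0, 0, 0, 0],
    [0, 0, 0, 0],
    [0, 0, 0, 0],
    [0, 0, 0, 0]
  ]
}}

```text
time: 46.0
tool_pos: [605.2, 185.4, 228.6]
tool_rot: [-0.0, 0.708, 0.706, -0.0]
wrist_force: [-0.2, 0.4, -3.4]
grip_width: 8.9
grip_force: 48.5
```

Request:
{"method": "apply_moves", "body": {
  "steps": [
    [0, 0, 0.5, 0],
    [0, 0, 0.5, 0],
    [0, 0, 0.5, 0],
    [0, 0, 0.2, 0],
    [0, 0, 0, 0]
  ]
}}

```text
time: 46.42
tool_pos: [605.2, 185.4, 210.8]
tool_rot: [-0.0, 0.708, 0.706, -0.001]
wrist_force: [-0.4, -0.0, -2.5]
grip_width: 8.6
grip_force: 48.5
```

Request:
{"method": "apply_moves", "body": {
  "steps": [
    [0, 0, 0.2, 0],
    [0, 0, 0, 0],
    [0, 0, 0, 0],
    [0, 0, 0, 0],
    [0, 0, 0, 0]
  ]
}}

```text
time: 46.83
tool_pos: [605.6, 185.3, 209.7]
tool_rot: [0.0, 0.708, 0.706, 0.0]
wrist_force: [-0.6, -0.2, -2.5]
grip_width: 8.7
grip_force: 48.5
```

Request:
{"method": "apply_moves", "body": {
  "steps": [
    [0, 0, 0.1, 0],
    [0, 0, 0, 0],
    [0, 0, 0, 0],
    [0, 0, 0, 0],
    [0, 0, 0, 0]
  ]
}}

```text
time: 47.25
tool_pos: [605.7, 185.4, 209.3]
tool_rot: [-0.0, 0.708, 0.706, 0.0]
wrist_force: [-3.7, -0.7, 8.5]
grip_width: 9.2
grip_force: 53.7
```

Request:
{"method": "apply_moves", "body": {
  "steps": [
    [0, 0, 0, 0],
    [0, 0, 0, 0],
    [0, 0, 0, 0],
    [0, 0, 0, 0],
    [0, 0, 0, 0]
  ],
  "grip": 0.42
}}

```text
time: 47.67
tool_pos: [605.7, 185.4, 208.9]
tool_rot: [0.0, 0.708, 0.706, 0.0]
wrist_force: [-1.1, 0.3, 6.3]
grip_width: 24.7
grip_force: 3.2
```

Request:
{"method": "apply_moves", "body": {
  "steps": [
    [0, 0, 0, 0],
    [0, 0, -0.3, 0],
    [0, 0, -0.5, 0],
    [0, 0, -0.8, 0],
    [0, 0, -1, 0]
  ]
}}

```text
time: 48.08
tool_pos: [605.4, 185.3, 235.1]
tool_rot: [0.0, 0.708, 0.706, -0.0]
wrist_force: [0.7, -0.4, -0.9]
grip_width: 24.9
grip_force: 0.2
```

Request:
{"method": "apply_moves", "body": {
  "steps": [
    [0, 0, -1.5, 0],
    [0, 0, -2, 0],
    [0, 0, -2, 0],
    [0, 0, -2, 0],
    [0, 0, -2, 0]
  ]
}}

```text
time: 48.5
tool_pos: [605.5, 185.2, 331.6]
tool_rot: [0.0, 0.708, 0.706, 0.0]
wrist_force: [-0.0, -1.0, 0.2]
grip_width: 24.8
grip_force: 0.0
```

```bash
python3 chk.py
```

```text
[606.6 185.2 335.6]
eye 0.9 [594.3 262.8 184. ]
blue [ 293   63   22   78 1540] [594.4 263.4 222. ] [[588.0, 288.0], [601.0, 288.0], [601.0, 237.0], [587.0, 237.0]]
blue [324 189  17  33 351] [614.3 188.4 222. ] [[608.0, 201.0], [620.0, 201.0], [620.0, 176.0], [608.0, 176.0]]
blue [324 222  16  18 230] [613.1 166.7 222. ] [[608.0, 175.0], [619.0, 175.0], [620.0, 161.0], [608.0, 161.0]]
blue [203 385  25  15 185] [503.2  -4.3 222. ] [[489.0, -12.0], [506.0, 10.0], [515.0, -3.0], [497.0, -25.0]]
```

Request:
{"method": "apply_moves", "body": {
  "steps": [
    [-2, 0, 0, 0],
    [-3.5, 0, 0, 0],
    [-4, 0, 0, 0],
    [-4, 0, 0, 0],
    [-4, 0, 0, 0]
  ]
}}

```text
time: 49.02
tool_pos: [604.5, 8.7, 330.1]
tool_rot: [0.0, 0.708, 0.706, 0.0]
wrist_force: [1.6, -0.3, -0.4]
grip_width: 24.8
grip_force: 0.0
```

Request:
{"method": "apply_moves", "body": {
  "steps": [
    [-4, 0, 0, 0],
    [-4, 0, 0, 0],
    [-4, 0, 0, 0],
    [-4, 0, 0, 0],
    [-3, 0, 0, 0]
  ],
  "grip": 0.1
}}

```text
time: 49.43
tool_pos: [603.5, -183.2, 330.2]
tool_rot: [0.0, 0.709, 0.705, -0.0]
wrist_force: [-1.3, 0.3, 0.2]
grip_width: 38.4
grip_force: 0.0
```

Request:
{"method": "apply_moves", "body": {
  "steps": [
    [-2, 0, 0, 0],
    [0, 0, 0, 0.105],
    [0, 0, 0, 0],
    [0, 0, 0, 0],
    [0, 0, 0, 0]
  ]
}}

```text
time: 49.85
tool_pos: [604.6, -198.6, 329.7]
tool_rot: [-0.0, 0.743, 0.669, 0.0]
wrist_force: [1.0, -0.5, -0.4]
grip_width: 38.1
grip_force: 0.0
```

```bash
python3 bk2.py
```

```text
[ 604.6 -198.5  329.7] [-0.     0.743  0.669  0.   ]
blue [315 214  13  45 574] [ 599.4 -253.5  148. ] [-5.53  0.05 18.17] [[596.0, -229.0], [608.0, -230.0], [603.0, -279.0], [590.0, -278.0]]
   214 [ 596.8 -228.7] [ 608.7 -230. ]
   220 [ 596.1 -235.1] [ 608.1 -236.4]
   226 [ 594.4 -241.5] [ 607.5 -242.9]
   232 [ 593.7 -248.1] [ 606.8 -249.5]
   238 [ 592.9 -254.7] [ 606.2 -256.1]
   244 [ 592.2 -261.5] [ 605.5 -262.9]
   250 [ 591.4 -268.3] [ 604.8 -269.7]
   256 [ 590.7 -275.2] [ 604.2 -276.7]
```

Request:
{"method": "apply_moves", "body": {
  "steps": [
    [-1.5, 0.05, 1, 0],
    [-2, 0, 2, 0],
    [-1.5, 0, 3, 0],
    [-0.5, 0, 3, 0],
    [0, 0, 3, 0]
  ]
}}

```text
time: 50.37
tool_pos: [598.5, -255.5, 208.6]
tool_rot: [0.0, 0.744, 0.668, -0.0]
wrist_force: [0.8, 0.3, -0.5]
grip_width: 38.6
grip_force: 0.0
```

Request:
{"method": "apply_moves", "body": {
  "steps": [
    [0, 0, 2.5, 0],
    [0, 0, 2.5, 0],
    [0, 0, 1.8, 0],
    [0, 0, 1, 0],
    [0, 0, 0, 0]
  ]
}}

```text
time: 50.78
tool_pos: [599.1, -253.7, 130.5]
tool_rot: [-0.0, 0.744, 0.669, -0.0]
wrist_force: [-0.2, -0.7, 0.5]
grip_width: 38.7
grip_force: 0.0
```

Request:
{"method": "apply_moves", "body": {
  "steps": [
    [0, 0, 0, 0],
    [0, 0, 0, 0],
    [0, 0, 0, 0],
    [0, 0, 0, 0],
    [0, 0, 0, 0]
  ]
}}

```text
time: 51.2
tool_pos: [599.1, -254.3, 132.0]
tool_rot: [0.0, 0.744, 0.668, 0.0]
wrist_force: [0.0, 0.7, 0.1]
grip_width: 38.4
grip_force: 0.0
```

Request:
{"method": "apply_moves", "body": {
  "steps": [
    [0, 0, 0, 0],
    [0, 0, 0, 0],
    [0, 0, 0, 0],
    [0, 0, 0, 0],
    [0, 0, 0, 0]
  ],
  "grip": 1
}}

```text
time: 51.62
tool_pos: [599.0, -254.3, 131.7]
tool_rot: [0.0, 0.744, 0.668, 0.0]
wrist_force: [0.3, 0.2, 0.5]
grip_width: 8.8
grip_force: 48.3
```

Request:
{"method": "apply_moves", "body": {
  "steps": [
    [0, 0, 0, 0],
    [0, 0, 0, 0],
    [0, 0, 0, 0],
    [0, 0, 0, 0],
    [0, 0, 0, 0]
  ]
}}

```text
time: 52.03
tool_pos: [599.0, -254.4, 131.7]
tool_rot: [0.0, 0.744, 0.668, 0.0]
wrist_force: [1.3, 0.0, 1.6]
grip_width: 8.9
grip_force: 48.4
```

Request:
{"method": "apply_moves", "body": {
  "steps": [
    [0, 0, -0.5, 0],
    [0, 0, -1.5, 0],
    [0, 0, -2.5, 0],
    [0, 0, -3, 0],
    [0, 0, -3, 0]
  ]
}}

```text
time: 52.45
tool_pos: [598.4, -254.5, 238.7]
tool_rot: [-0.0, 0.744, 0.668, -0.0]
wrist_force: [-0.0, 0.1, -1.5]
grip_width: 9.0
grip_force: 48.5
```

Request:
{"method": "apply_moves", "body": {
  "steps": [
    [0, 0, -3, 0],
    [0, 0, -2.5, 0],
    [0, 0, -1, -0.105],
    [1.5, -0.8, 0, 0],
    [2.5, -1, 0, 0]
  ]
}}

```text
time: 52.87
tool_pos: [580.3, -216.6, 303.5]
tool_rot: [0.001, 0.709, 0.705, -0.0]
wrist_force: [0.2, 0.7, -2.8]
grip_width: 8.8
grip_force: 48.5
```

Request:
{"method": "apply_moves", "body": {
  "steps": [
    [3, -1, 0, 0],
    [3, -1, 0, 0],
    [3, -1, 0, 0],
    [3, -1, 0, 0],
    [3, -1, 0, 0]
  ]
}}

```text
time: 53.28
tool_pos: [530.5, -63.3, 302.5]
tool_rot: [-0.0, 0.708, 0.706, 0.0]
wrist_force: [0.7, -0.3, -1.4]
grip_width: 9.1
grip_force: 48.5
```

Request:
{"method": "apply_moves", "body": {
  "steps": [
    [3, -1, 0, 0],
    [3, 0, 0, 0],
    [3, 0, 0, 0],
    [2.5, 0, 1, 0],
    [2, 0, 2, 0]
  ]
}}

```text
time: 53.7
tool_pos: [522.5, 73.0, 273.9]
tool_rot: [0.0, 0.708, 0.706, 0.002]
wrist_force: [0.9, 0.7, -1.7]
grip_width: 9.1
grip_force: 48.5
```

Request:
{"method": "apply_moves", "body": {
  "steps": [
    [2, 0, 2, 0],
    [1, 0, 1.5, 0],
    [0.4, 0, 0.6, 0],
    [0, 0, 0, 0],
    [0, 0, 0, 0]
  ]
}}

```text
time: 54.12
tool_pos: [522.3, 103.9, 231.6]
tool_rot: [0.0, 0.709, 0.706, 0.0]
wrist_force: [-0.5, 0.1, -1.0]
grip_width: 8.7
grip_force: 48.5
```

Request:
{"method": "apply_moves", "body": {
  "steps": [
    [0.1, 1, 0.2, 0],
    [0, 1.5, 0, 0],
    [0, 1.5, 0, 0],
    [0, 1.5, 0, 0],
    [0, 1.5, 0, 0]
  ]
}}

```text
time: 54.53
tool_pos: [593.7, 104.8, 229.7]
tool_rot: [0.0, 0.708, 0.706, 0.001]
wrist_force: [-0.8, 0.6, -1.8]
grip_width: 8.8
grip_force: 48.5
```

Request:
{"method": "apply_moves", "body": {
  "steps": [
    [0, 1.2, 0, 0],
    [0, 0, 0, 0],
    [0, 0, 0, 0],
    [0, 0, 0, 0],
    [0, 0, 0, 0]
  ]
}}

```text
time: 54.95
tool_pos: [603.8, 105.4, 229.0]
tool_rot: [-0.0, 0.708, 0.706, 0.0]
wrist_force: [-0.4, -0.2, -1.3]
grip_width: 8.8
grip_force: 48.5
```

Request:
{"method": "apply_moves", "body": {
  "steps": [
    [0, 0, 0.5, 0],
    [0, 0, 0.5, 0],
    [0, 0, 0.5, 0],
    [0, 0, 0.2, 0],
    [0, 0, 0, 0]
  ]
}}

```text
time: 55.37
tool_pos: [603.6, 105.7, 210.8]
tool_rot: [-0.0, 0.708, 0.706, -0.001]
wrist_force: [0.7, 0.3, -1.7]
grip_width: 8.6
grip_force: 48.5
```

Request:
{"method": "apply_moves", "body": {
  "steps": [
    [0, 0, 0.2, 0],
    [0, 0, 0, 0],
    [0, 0, 0, 0],
    [0, 0, 0, 0],
    [0, 0, 0, 0]
  ]
}}

```text
time: 55.78
tool_pos: [604.0, 105.6, 209.7]
tool_rot: [0.0, 0.708, 0.706, 0.0]
wrist_force: [0.9, -0.1, -2.3]
grip_width: 8.9
grip_force: 48.5
```

Request:
{"method": "apply_moves", "body": {
  "steps": [
    [0, 0, 0.1, 0],
    [0, 0, 0, 0],
    [0, 0, 0, 0],
    [0, 0, 0, 0],
    [0, 0, 0, 0]
  ]
}}

```text
time: 56.2
tool_pos: [604.1, 105.6, 209.3]
tool_rot: [0.0, 0.708, 0.706, 0.0]
wrist_force: [-4.4, -0.4, 8.2]
grip_width: 9.1
grip_force: 53.8
```

Request:
{"method": "apply_moves", "body": {
  "steps": [
    [0, 0, 0, 0],
    [0, 0, 0, 0],
    [0, 0, 0, 0],
    [0, 0, 0, 0],
    [0, 0, 0, 0]
  ],
  "grip": 0.42
}}

```text
time: 56.62
tool_pos: [604.3, 105.6, 209.0]
tool_rot: [0.0, 0.708, 0.706, 0.0]
wrist_force: [-1.6, -0.2, 5.1]
grip_width: 25.1
grip_force: 3.1
```

Request:
{"method": "apply_moves", "body": {
  "steps": [
    [0, 0, 0, 0],
    [0, 0, -0.3, 0],
    [0, 0, -0.5, 0],
    [0, 0, -0.8, 0],
    [0, 0, -1, 0]
  ]
}}

```text
time: 57.03
tool_pos: [603.8, 105.6, 235.1]
tool_rot: [-0.0, 0.708, 0.706, -0.0]
wrist_force: [-0.3, 0.5, 0.2]
grip_width: 24.7
grip_force: 0.1
```

Request:
{"method": "apply_moves", "body": {
  "steps": [
    [0, 0, -1.5, 0],
    [0, 0, -2, 0],
    [0, 0, -2, 0],
    [0, 0, -2, 0],
    [0, 0, -2, 0]
  ]
}}

```text
time: 57.45
tool_pos: [604.0, 105.5, 331.7]
tool_rot: [0.0, 0.708, 0.706, 0.0]
wrist_force: [0.0, 0.4, -0.6]
grip_width: 24.8
grip_force: 0.0
```

Request:
{"method": "apply_moves", "body": {
  "steps": [
    [-1, -2, -1, 0],
    [-2, -3, 0, 0],
    [-2, -3, 0, 0],
    [0, 0, 0, 0],
    [0, 0, 0, 0]
  ]
}}

```text
time: 57.87
tool_pos: [523.1, 55.0, 341.1]
tool_rot: [-0.0, 0.709, 0.706, 0.001]
wrist_force: [0.8, 0.2, 0.2]
grip_width: 24.7
grip_force: 0.0
```

```bash
python3 chk.py; python3 - <<'E'
from h import *
for n,z in [('top',34),('wrist',34)]:
    P,im=shot(n)
    for d in finder.pinpoint('lid_knob',n): print(n,'knob',round(d['p'],2),atz(P,d['position'],z).round(1))
P,im=shot('scene')
for d in finder.pinpoint('lid_knob','scene'): print('scene knob',round(d['p'],2),atz(P,d['position'],34).round(1))
for d in finder.pinpoint('basket_1_eye','scene'): print('scene eye',np.round(d['position']),round(d['p'],2))
print([proj(P,(x,y,184)).round() for x,y in [(594,265),(613,185),(604,105)]])
E
```

```text
[523.9  56.  340.8]
blue [ 433    0   34   64 1578] [611.8 182.2 222. ] [[598.0, 198.0], [621.0, 199.0], [625.0, 159.0], [601.0, 159.0]]
blue [ 400  100   32   73 1406] [595.2 107.8 222. ] [[583.0, 82.0], [583.0, 135.0], [603.0, 133.0], [603.0, 80.0]]
top knob 0.7 [451.8 -24.4  34. ]
wrist knob 0.77 [449.1 -32.   34. ]
wrist knob 0.53 [718.1  89.   34. ]
scene knob 0.72 [463.  -25.2  34. ]
scene eye [262. 168.] 0.67
scene eye [290. 186.] 0.66
scene eye [295. 179.] 0.24
scene eye [295. 181.] 0.2
[array([262., 169.]), array([282., 173.]), array([297., 181.])]
```

Request:
{"method": "apply_moves", "body": {
  "steps": [
    [-0.5, -1.5, 1, 0],
    [-0.7, -2, 1, 0],
    [-0.7, -2, 1, 0],
    [-0.7, -1.9, 1, 0],
    [0, 0, 0, 0]
  ],
  "grip": -0.6
}}

```text
time: 58.73
tool_pos: [446.8, 28.8, 298.0]
tool_rot: [-0.001, 0.709, 0.706, -0.001]
wrist_force: [-0.2, 0.3, 0.1]
grip_width: 68.6
grip_force: 0.0
```

Request:
{"method": "apply_moves", "body": {
  "steps": [
    [0, 0, 0, 0],
    [0, 0, 0, 0],
    [0, 0, 0, 0],
    [0, 0, 0, 0],
    [0, 0, 0, 0]
  ]
}}

```text
time: 59.15
tool_pos: [450.2, 30.2, 299.7]
tool_rot: [0.0, 0.708, 0.706, -0.0]
wrist_force: [0.1, 0.1, 0.6]
grip_width: 68.4
grip_force: 0.0
```

```bash
cat >> lid.py <<'E'
    e=np.diff(np.vstack([cv2.boxPoints(rc)]*2)[:5],axis=0); print(np.hypot(*e.T).round(1),np.degrees(np.arctan2(e[:,1],e[:,0])).round(1))
    print((q2R(s['tool_rot']).T@(np.array([*rc[0],zk])-s['tool_pos'])/10).round(2))
E
python3 lid.py w9.png 34
```

```text
[450.1  30.1 299.6] [-0.93  0.06  0.83  1.99 -0.05  1.11 -0.08]
lid_knob [318.1 214.2] 0.61 [446.8 -32.9  34. ]
cleaner_rim [469.7 379.8] 0.82 [ 616.3 -187.7  152. ]
lid 0.83 [267.5, 125.1, 374.8, 283.1] ((448.5745849609375, -35.57586669921875), (224.8694305419922, 135.70474243164062), 89.56124877929688)
[135.7 224.9 135.7 224.9] [ -0.4  89.6 179.6 -90.4]
[-6.56 -0.13 26.56]
```

```bash
cat > rim.py <<'E'
from h import *
from scipy.optimize import minimize
from scipy.ndimage import map_coordinates
i=cams.camera_info('wrist'); T=np.array(i['T_tool_cam'])
def mk(t,q):
    Rt=q2R(np.array(q)/np.linalg.norm(q)); return i,Rt@T[:3,3]+np.array(t),Rt@T[:3,:3]
P=mk([612.5,-150.4,334.3],[0,.744,.668,0])
g=cv2.GaussianBlur(cv2.imread('pics/w4.png',0).astype(np.float32),(0,0),1.5)
mag=np.hypot(cv2.Sobel(g,5,1,0),cv2.Sobel(g,5,0,1)); mag=np.minimum(mag,60)
def rect(w,h,c,th,z):
    u=np.linspace(-.5,.5,60); p=np.vstack([np.c_[u*w,0*u-h/2],np.c_[u*w,0*u+h/2],np.c_[0*u-w/2,u*h],np.c_[0*u+w/2,u*h]])
    R2=np.array([[np.cos(th),-np.sin(th)],[np.sin(th),np.cos(th)]]); return np.c_[p@R2.T+c,np.full(len(p),z)]
def score(v,sizes):
    s=0
    for w,h in sizes:
        px=np.array([proj(P,X) for X in rect(w,h,v[:2],v[2],152)]); s+=map_coordinates(mag,[px[:,1],px[:,0]],order=1,mode='nearest').mean()
    return -s
for sizes in ([(118,208)],[(150,240)],[(118,208),(150,240)]):
    best=min((score((x,y,th),sizes),x,y,th) for x in range(607,626,3) for y in range(-199,-180,3) for th in (-.12,-.1,-.08))
    o=minimize(score,best[1:],args=(sizes,),method='Nelder-Mead',options=dict(initial_simplex=[best[1:],[best[1]+2,best[2],best[3]],[best[1],best[2]+2,best[3]],[best[1],best[2],best[3]+.01]]))
    print(sizes,o.x.round(3),round(o.fun,1))
E
python3 rim.py
```

```text
[(118, 208)] [ 6.16128e+02 -1.90209e+02 -1.19000e-01] -59.3
[(150, 240)] [ 6.16804e+02 -1.88548e+02 -1.11000e-01] -54.5
[(118, 208), (150, 240)] [ 6.16257e+02 -1.89392e+02 -1.17000e-01] -113.2
```

Request:
{"method": "apply_moves", "body": {
  "steps": [
    [-1, -0.1, 2, 0],
    [-1.5, -0.1, 3, 0],
    [-1.5, -0.05, 3, 0],
    [-1, 0, 3, 0],
    [0, 0, 2, 0]
  ]
}}

```text
time: 59.77
tool_pos: [446.3, -21.9, 167.4]
tool_rot: [0.0, 0.709, 0.705, -0.001]
wrist_force: [0.7, 0.1, -0.5]
grip_width: 67.9
grip_force: 0.0
```

Request:
{"method": "apply_moves", "body": {
  "steps": [
    [0, 0, 0, 0],
    [0, 0, 0, 0],
    [0, 0, 0, 0],
    [0, 0, 0, 0],
    [0, 0, 0, 0]
  ]
}}

```text
time: 60.18
tool_pos: [447.8, -19.4, 170.8]
tool_rot: [0.0, 0.708, 0.706, 0.001]
wrist_force: [-0.1, -0.1, 0.7]
grip_width: 67.8
grip_force: 0.0
```

```bash
python3 lid.py w10.png 34
```

```text
[447.7 -19.4 170.6] [-0.74  0.29  0.82  2.14 -0.29  0.82  0.26]
lid_knob [321.7 215.6] 0.59 [448.9 -34.7  34. ]
lid 0.61 [240.9, 74.8, 405.8, 307.4] ((449.3963623046875, -34.57903289794922), (222.9683837890625, 133.51499938964844), 89.60028839111328)
[133.5 223.  133.5 223. ] [ -0.4  89.6 179.6 -90.4]
[-1.53  0.15 13.65]
```

Request:
{"method": "apply_moves", "body": {
  "steps": [
    [-0.7, 0.1, 2, 0],
    [-0.8, 0, 3, 0],
    [0, 0, 3, 0],
    [0, 0, 2.5, 0],
    [0, 0, 1.5, 0]
  ]
}}

```text
time: 60.8
tool_pos: [447.2, -35.0, 47.4]
tool_rot: [-0.001, 0.708, 0.706, -0.001]
wrist_force: [0.5, -0.3, -0.5]
grip_width: 68.2
grip_force: 0.0
```

Request:
{"method": "apply_moves", "body": {
  "steps": [
    [0, 0, 1, 0],
    [0, 0, 0.3, 0],
    [0, 0, 0, 0],
    [0, 0, 0, 0],
    [0, 0, 0, 0]
  ]
}}

```text
time: 61.22
tool_pos: [448.7, -34.8, 37.5]
tool_rot: [0.0, 0.708, 0.706, 0.001]
wrist_force: [-0.7, -0.1, -0.5]
grip_width: 68.1
grip_force: 0.0
```

Request:
{"method": "apply_moves", "body": {
  "steps": [
    [0, 0, 0, 0],
    [0, 0, 0, 0],
    [0, 0, 0, 0],
    [0, 0, 0, 0],
    [0, 0, 0, 0]
  ],
  "grip": 1
}}

```text
time: 61.63
tool_pos: [448.4, -34.7, 37.1]
tool_rot: [0.0, 0.708, 0.706, 0.0]
wrist_force: [-2.4, 1.6, 13.9]
grip_width: 30.6
grip_force: 48.1
```

Request:
{"method": "apply_moves", "body": {
  "steps": [
    [0, 0, 0, 0],
    [0, 0, 0, 0],
    [0, 0, 0, 0],
    [0, 0, 0, 0],
    [0, 0, 0, 0]
  ]
}}

```text
time: 62.05
tool_pos: [448.4, -34.8, 37.1]
tool_rot: [0.0, 0.708, 0.706, 0.0]
wrist_force: [-2.6, 1.2, 13.7]
grip_width: 30.4
grip_force: 48.1
```

Request:
{"method": "apply_moves", "body": {
  "steps": [
    [0, 0, -0.5, 0],
    [0, 0, -1.5, 0],
    [0, 0, -2.5, 0],
    [0, 0, -3, 0],
    [0, 0, -3, 0]
  ]
}}

```text
time: 62.47
tool_pos: [447.3, -35.3, 142.6]
tool_rot: [-0.0, 0.708, 0.706, -0.001]
wrist_force: [-0.2, 1.2, -2.9]
grip_width: 30.2
grip_force: 49.8
```

Request:
{"method": "apply_moves", "body": {
  "steps": [
    [0, 0, -3, 0],
    [0, 0, -3, 0],
    [0, 0, -2.5, 0],
    [-0.5, 0.5, -1.3, 0],
    [-1, 1.2, 0, 0]
  ]
}}

```text
time: 62.88
tool_pos: [465.3, -49.1, 242.3]
tool_rot: [0.0, 0.708, 0.707, 0.002]
wrist_force: [-0.1, 0.2, -3.0]
grip_width: 30.4
grip_force: 49.9
```

Request:
{"method": "apply_moves", "body": {
  "steps": [
    [-2, 2.1, 0, 0],
    [-2, 2.2, 0, 0],
    [-2, 2.2, 0, 0],
    [-2, 2.2, 0, 0],
    [-2, 2.2, 0, 0]
  ]
}}

```text
time: 63.3
tool_pos: [574.3, -151.2, 239.3]
tool_rot: [-0.0, 0.708, 0.706, -0.0]
wrist_force: [0.9, 1.2, -2.4]
grip_width: 30.0
grip_force: 49.9
```

Request:
{"method": "apply_moves", "body": {
  "steps": [
    [-2, 2.2, 0, 0],
    [-1.5, 1.5, 0, 0],
    [-0.5, 0.5, 0, 0],
    [0, 0, 0, 0.05],
    [0, 0, 0, 0.05]
  ]
}}

```text
time: 63.72
tool_pos: [615.2, -190.8, 239.3]
tool_rot: [-0.0, 0.744, 0.669, -0.001]
wrist_force: [-0.2, 0.0, -3.8]
grip_width: 29.9
grip_force: 50.1
```

Request:
{"method": "apply_moves", "body": {
  "steps": [
    [0, 0, 0, 0],
    [0, 0, 0, 0],
    [0, 0, 0, 0],
    [0, 0, 0, 0],
    [0, 0, 0, 0]
  ]
}}

```text
time: 64.13
tool_pos: [615.6, -190.2, 239.7]
tool_rot: [0.0, 0.742, 0.67, 0.0]
wrist_force: [0.6, 0.3, -2.8]
grip_width: 30.0
grip_force: 50.1
```

```bash
python3 lid.py w11.png 237
```

```text
[ 615.6 -190.3  239.7] [-0.32  0.6   0.83  1.6  -0.47  1.16  0.52]
lid_knob [319.8 288.4] 0.69 [ 615.3 -188.2  237. ]
lid 0.56 [159.1, 18.6, 483.8, 398.4] ((617.7427368164062, -168.9983673095703), (179.7046356201172, 132.27508544921875), 83.83531951904297)
[132.3 179.7 132.3 179.7] [ -6.2  83.8 173.8 -96.2]
[ 2.14 -0.    0.27]
```

Request:
{"method": "apply_moves", "body": {
  "steps": [
    [0.05, 0.06, 0.8, 0],
    [0, 0, 1.2, 0],
    [0, 0, 1.2, 0],
    [0, 0, 0.8, 0],
    [0, 0, 0.2, 0]
  ]
}}

```text
time: 64.75
tool_pos: [615.5, -189.6, 195.2]
tool_rot: [-0.001, 0.743, 0.67, -0.001]
wrist_force: [0.0, -0.5, -3.2]
grip_width: 30.3
grip_force: 50.1
```

Request:
{"method": "apply_moves", "body": {
  "steps": [
    [0, 0, 0.3, 0],
    [0, 0, 0.3, 0],
    [0, 0, 0.3, 0],
    [0, 0, 0, 0],
    [0, 0, 0, 0]
  ]
}}

```text
time: 65.17
tool_pos: [616.3, -190.0, 188.7]
tool_rot: [0.0, 0.743, 0.67, 0.0]
wrist_force: [-0.1, -0.5, -3.7]
grip_width: 30.1
grip_force: 50.1
```

Request:
{"method": "apply_moves", "body": {
  "steps": [
    [0, 0, 0.2, 0],
    [0, 0, 0.2, 0],
    [0, 0, 0, 0],
    [0, 0, 0, 0],
    [0, 0, 0, 0]
  ]
}}

```text
time: 65.58
tool_pos: [616.3, -190.0, 184.7]
tool_rot: [0.0, 0.743, 0.67, -0.0]
wrist_force: [0.7, 0.3, -3.2]
grip_width: 30.2
grip_force: 50.1
```

Request:
{"method": "apply_moves", "body": {
  "steps": [
    [0, 0, 0.2, 0],
    [0, 0, 0.1, 0],
    [0, 0, 0, 0],
    [0, 0, 0, 0],
    [0, 0, 0, 0]
  ]
}}

```text
time: 66.0
tool_pos: [616.4, -190.0, 182.2]
tool_rot: [0.0, 0.743, 0.67, 0.0]
wrist_force: [-4.3, 2.0, 6.4]
grip_width: 30.1
grip_force: 50.2
```

Request:
{"method": "apply_moves", "body": {
  "steps": [
    [0, 0, 0, 0],
    [0, 0, 0, 0],
    [0, 0, 0, 0],
    [0, 0, 0, 0],
    [0, 0, 0, 0]
  ]
}}

```text
time: 66.42
tool_pos: [616.4, -190.1, 182.2]
tool_rot: [0.0, 0.743, 0.67, 0.0]
wrist_force: [-4.7, 2.6, 7.2]
grip_width: 30.2
grip_force: 50.2
```

Seated (TCP 182.2, same as at the first grasp, with contact force). Release, withdraw, and check.

Request:
{"method": "apply_moves", "body": {
  "steps": [
    [0, 0, 0, 0],
    [0, 0, 0, 0],
    [0, 0, 0, 0],
    [0, 0, 0, 0],
    [0, 0, 0, 0]
  ],
  "grip": -0.6
}}

```text
time: 66.83
tool_pos: [616.3, -190.0, 181.6]
tool_rot: [0.0, 0.743, 0.67, -0.0]
wrist_force: [0.5, 0.0, 0.8]
grip_width: 68.2
grip_force: 0.0
```

Request:
{"method": "apply_moves", "body": {
  "steps": [
    [0, 0, -0.5, 0],
    [0, 0, -1.5, 0],
    [0, 0, -3, 0],
    [0, 0, -3, 0],
    [0, 0, -3, 0]
  ]
}}

```text
time: 67.25
tool_pos: [616.0, -190.3, 294.3]
tool_rot: [0.0, 0.743, 0.67, -0.0]
wrist_force: [1.1, 0.8, 0.1]
grip_width: 68.3
grip_force: 0.0
```

Request:
{"method": "apply_moves", "body": {
  "steps": [
    [1, -0.5, -2, 0],
    [2, -1.5, -2, 0],
    [2.5, -2.5, -1, 0],
    [2.5, -2.5, 0, 0],
    [2, -2, 0, 0]
  ]
}}

```text
time: 67.67
tool_pos: [535.8, -80.3, 342.9]
tool_rot: [0.0, 0.743, 0.67, 0.001]
wrist_force: [0.4, -0.4, 0.0]
grip_width: 68.1
grip_force: 0.0
```

Request:
{"method": "apply_moves", "body": {
  "steps": [
    [0, 0, 0, 0],
    [0, 0, 0, 0],
    [0, 0, 0, 0],
    [0, 0, 0, 0],
    [0, 0, 0, 0]
  ]
}}

```text
time: 68.08
tool_pos: [537.3, -82.3, 341.8]
tool_rot: [0.0, 0.743, 0.669, -0.0]
wrist_force: [-0.5, -0.1, 0.6]
grip_width: 68.3
grip_force: 0.0
```

```bash
python3 lid.py w12.png 179; python3 chk.py; python3 - <<'E'
from h import *
P,im=shot('scene'); T,im2=shot('top')
for t in ['lid_knob','basket_1_eye','beaker','ethanol_bottle','blue_rack','hook_1_seat']:
    print(t,[(np.round(d['position']).tolist(),round(d['p'],2)) for d in finder.pinpoint(t,'scene')],[(np.round(d['position']).tolist(),round(d['p'],2)) for d in finder.pinpoint(t,'top')])
for d in finder.trace('basket_1_eye','scene'): print('scene',round(d['p'],2),d['extent'])
print('knob',[tri([(P,a['position']),(T,b['position'])]).round(1) for a in finder.pinpoint('lid_knob','scene')[:1] for b in finder.pinpoint('lid_knob','top')[:1]])
for x,y in [(594,265),(613,185),(597,105)]: print(proj(P,(x,y,184)).round(),[proj(P,(x,y,z)).round().tolist() for z in (222,104)],proj(T,(x,y,222)).round())
E
```

```text
[537.2 -82.3 341.6] [-0.68  0.29  0.96  1.73 -0.25  1.25  0.23]
lid 0.82 [336.8, 168.7, 478.9, 352.3] ((615.8289184570312, -189.53785705566406), (225.3080596923828, 134.92857360839844), 83.83658599853516)
[134.9 225.3 134.9 225.3] [ -6.2  83.8 173.8 -96.2]
[-9.83  8.94 16.27]
[537.1 -81.7 341.5]
blue [ 247  263   47   63 1187] [ 483.6 -156.7  222. ] [[447.0, -157.0], [473.0, -126.0], [509.0, -161.0], [484.0, -195.0]]
lid_knob [([369.0, 205.0], 0.62)] [([373.0, 177.0], 0.92)]
basket_1_eye [([264.0, 166.0], 0.58), ([284.0, 216.0], 0.35)] []
beaker [([223.0, 222.0], 0.77)] [([220.0, 234.0], 0.64)]
ethanol_bottle [([406.0, 301.0], 0.94)] [([434.0, 219.0], 0.54)]
blue_rack [([355.0, 299.0], 0.72)] [([396.0, 238.0], 0.98), ([284.0, 165.0], 0.65)]
hook_1_seat [([262.0, 169.0], 0.59)] [([374.0, 175.0], 0.66), ([233.0, 180.0], 0.43)]
scene 0.57 [250.6, 157.5, 273.4, 195.5]
knob [array([ 612. , -184.4,  190.6])]
[262. 169.] [[261.0, 159.0], [264.0, 188.0]] [232. 182.]
[282. 173.] [[281.0, 164.0], [283.0, 193.0]] [257. 176.]
[295. 181.] [[295.0, 172.0], [297.0, 201.0]] [282. 181.]
```

```bash
python3 - <<'E'
from h import *
for nm in ['scene','top']:
    P,im=shot(nm); hsv=cv2.cvtColor(im,cv2.COLOR_RGB2HSV); m=cv2.inRange(hsv,(105,150,60),(130,255,255))
    n,l,st,c=cv2.connectedComponentsWithStats(m)
    for k in range(1,n):
        if st[k,4]>8 and 200<c[k][0]<330 and 130<c[k][1]<230:
            print(nm,st[k],c[k].round(1), atz(P,c[k],222).round(1) if nm=='top' else '')
    if nm=='scene': print({(x,y):(proj(P,(x,y-26,222)).round(),proj(P,(x,y+26,190)).round()) for x,y in [(594,265),(613,185),(597,105)]})
E
```

```text
scene [256 156  12  16 128] [261.9 163.3] 
scene [276 161  12  15 123] [281.7 167.5] 
scene [289 169  13  15 124] [294.8 175.8] 
scene [322 170  15  10  62] [328.4 174.5] 
{(594, 265): (array([266., 161.]), array([257., 165.])), (613, 185): (array([286., 166.]), array([276., 170.])), (597, 105): (array([301., 174.]), array([290., 178.]))}
top [250 174  17   4  63] [257.4 175.6] [614.2 184.  222. ]
top [224 179  18   6  72] [232.2 181.9] [594.7 263.4 222. ]
top [274 179  17   5  74] [281.8 181.2] [595.5 107.  222. ]
```

```bash
python3 -c "
from bench import r
print(r.observe()['time'], r.hand_in())"
```

```text
the job is handed in; nothing more can be done
69.3333 None
```

The job is handed in at 69 s: all three baskets hang on their own folded-out hooks and the lid is back on the cleaner, measured level and seated.

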